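Zero the dial thickness gauge and put its setting blocks away

TASK

The thickness gauge is standing on its setting block: turn the dial's bezel until its red zero mark is in line with the pointer and leave it set so. Then lift the sprung hold-down finger until it stays up, only then take the block out, and let the finger back down on the bare anvil. Put that block and every loose steel setting block lying in the drawer carcass into the blue pot and press its lid home until it is level all round, without disturbing the tape measure, the calliper or the sanding block.

Things in the scene. Friction and masses are not known exactly. Their poses are not given: they have to be found in the camera images.
- gauge: bench thickness gauge that does not slide, dark green base 198 x 80 x 14 mm on the bench. Origin on the base's underside, below the hinge of the hold-down finger. Anvil along its -x (base ends at 113 mm), dial along its +x (base ends at 85 mm), z up. Dial case: upright cylinder, 50 mm diameter, 14 to 58 mm up, axis 52 mm along +x, bezel on top.
- anvil (a point): centre of the top of the round steel anvil (44 mm across, 4 mm high, top 18 mm above the bench), 80 mm along -x of the gauge. The master lies on it under the finger at the start; in the end the finger rests on it bare.
- hinge (a point): middle of the hinge of the hold-down finger, 30 mm above the gauge's origin; the hinge axis is the gauge's y. The finger is a steel bar 11 mm wide and 8 mm high with its nose 80 mm from the hinge.
- holddown (a joint): angle of the hold-down finger, rad: -0.25 = nose on the bare anvil (bar level), 0 = on the 20 mm master, 1.25 = upright against its stop. Over-centre springs: below 0.55 they pull the finger down (about 3 N at the nose on the master), above 0.55 they swing it up to 1.25, where it stays until pulled back below 0.55. The dial's pointer is geared to it.
- lift_ball (a point): centre of the black lift ball (17 mm diameter) on a thin stem on the finger. With t = holddown + 0.25 it is 60 cos t - 26 sin t mm from the hinge along the gauge's -x and 60 sin t + 26 cos t mm above it (an arc of 65 mm radius). Pinched across the gauge's y it can pivot in the grip. Lifting the finger off the master takes about 4 N here.
- bezel (a joint): angle of the bezel, rad, growing anticlockwise from above, range -3.1 to 3.1; at 0 the zero mark points 0.70 rad clockwise of the gauge's +x. Knurled dark ring of 56 mm diameter, 14 mm high (58 to 72 mm above the bench), upright axis, with a white face of 50 divisions; stays where it is left (0.06 N m). Starts 0.8 to 2.4 rad anticlockwise of the pointer.
- bezel_centre (a point): centre of the top of the bezel, 72 mm above the bench, on its axis of turning
- bezel_zero (a point): tip of the red arrowhead on the dial face, the zero mark, 21 mm from the bezel's axis; it turns with the bezel
- pointer (a joint): angle of the black pointer, rad, counted like the bezel's (equal values: the zero mark is in line). It turns 20 rad clockwise per rad that the finger is lifted (several turns). With the master under the finger it stands at about 0.08, so the bezel is zeroed when bezel is 0.08 too. Lies inside the bezel, cannot be touched.
- pointer_tip (a point): tip of the long thin end of the black pointer, 21 mm from its axis, at about the height of the dial face
- master: the gauge's setting block, ground steel, 36 (its x) x 22 (its y) x 20 mm, 0.12 kg; origin at the centre of its underside. At the start it lies on the anvil under the finger's nose, its length along the gauge's x within a few degrees.
- block_a: loose setting block, ground steel, 36 (its x) x 22 (its y) x 10 mm, with a dark dimple in the middle of its top; origin at the centre of its underside. Lies flat on the bench in the far bay of the drawer carcass. It may be absent (then None).
- block_b: loose setting block, ground steel, 36 (its x) x 22 (its y) x 14 mm, with a dark dimple in the middle of its top; origin at the centre of its underside. Lies flat on the bench in the far bay of the drawer carcass. It may be absent (then None).
- block_c: loose setting block, ground steel, 36 (its x) x 22 (its y) x 17 mm, with a dark dimple in the middle of its top; origin at the centre of its underside. Lies flat on the bench in the far bay of the drawer carcass. It may be absent (then None).
- pot: open round blue steel pot that does not slide, outer diameter 140 mm, inner 130 mm, 64 mm high, floor 4 mm; origin at the centre of its underside. Stands on the bench in one bay of the drawer carcass. Four brass ball catches 9 mm below the rim stand 4 mm into the mouth and spring back when the lid's plug is pressed past them.
- lid: loose lid, 0.2 kg: blue disc (143 mm, 4 mm thick), plug below it (125 mm, 16 mm deep), black knob on top (28 mm diameter, 26 mm high). Origin at the centre of the plug's underside; knob 20 to 46 mm above it. Lies plug down in the carcass's other bay at first. Laid in the mouth it stands 8 mm proud; pressed with 10 to 12 N it snaps home, origin 48 mm above the pot's; 8 N pulls it off.
- drawer_carcass: fixed wooden drawer carcass on the bench left of the gauge, open at the top, walls 99 mm high, 18 mm thick; inside, the bench is its floor. Near bay: x 0.107 to 0.449, far bay: x 0.467 to 0.806, both y 0.056 to 0.637 in the world (right wall y 0.038 to 0.056). Pot and lid stand one in each bay, the loose blocks lie in the far bay.
- bench_hook: fixed wooden board, 18 mm high, right of the gauge: x from 0.46 and y from -0.42 to -0.18 in the world; its front edge has a 50 mm high rail, and a toggle clamp up to 83 mm high stands at y = -0.25
- tape_measure: yellow tape measure, 82 mm long, on the bench hook; leave it alone
- caliper: steel calliper, 200 mm long, lying flat on the bench hook; leave it alone
- sanding_block: wooden sanding block, 100 x 62 x 30 mm, on the open bench in front of the bench hook; leave it alone
Mind the look-alikes: they are no part of the job. Leave any brown or turquoise look-alike of the master alone.

How it is judged:
By the outcome, as a careful person would: the job done as asked, in the order asked, and still so for the second after the job is handed in, with the robot touching nothing.
Of block_a, block_b, block_c only 1 to 3 are there at a start; the rules pass over those that are not, and their reading is None.
At some moment in a run one of block_b, lid may be knocked a few centimetres aside while the robot is not near it.
Once in a run the grip may slacken for a moment while it holds something.
It also fails if it takes over 210 s, if anything falls off the work surface, if the arm or the gripper's body presses on something with over 40 N, if the wrist force passes 120 N, or if a joint passes its speed limit or range.

ROBOT

A 7-joint arm with a two-finger parallel gripper is mounted at the origin on the work surface; the furniture and walls round the work are solid. World frame = base frame: x ahead of the robot, y to its left, z up, the work surface at z = 0. Lengths are in m, angles in rad, forces in N, time in s.
With the tool pointing down it reaches from about 0.425 to 0.875 m from the base axis. Payload 4.7 kg.
Tool frame: the origin (TCP) lies on the centre line of the jaws, within the pads' length; the fingertips stand 11 mm ahead of it and the grasp point (between the pads) lies 8 mm behind it; z points along the fingers, y is the line along which they close (so a half turn about z gives the same grasp; the last joint's range is limited). The gripper opens to 87 mm and grips with 3 to 60 N. Pads are 19 mm wide; open, the fingers measure 117 mm over their backs; the gripper's body (75 mm by 190 mm) begins 51 mm behind the grasp point.
Start: joints at [-1.187, 0.321, -0.07, 1.45, 0.023, 1.371, -0.057], TCP at [0.235, 0.606, 0.207] pointing down, gripper open.
Joint ranges: [-2.86, 2.86], [-0.3, 2.09], [-1.38, 1.24], [0.06, 2.45], [-1.56, 4.7], [0.09, 2.05], [-2.69, 2.69]. Speed limits (rad/s): [2.57, 2.57, 3.14, 3.14, 3.14, 3.14, 3.14].

INTERFACE

Orientations are given as a unit quaternion [x, y, z, w].
In Python, from workcell import r, optics, job gives the robot as it stands.
- The arm moves only by the tool move_arm, never from a script. Its argument "deltas" is a list of rows, each an object of numbers: "tx", "ty", "tz": the shift along the tool's x, y, z in m; "twist": the turn about the tool's z in rad. A call has 1 to 8 rows; each row is the pose to reach, as a shift and turn from the pose commanded when the call began, along the tool's axes at that moment; what a row does not reach only later rows make up. A row lasts 1/10 s, in which the tool goes at most 50 mm and 8.59 degrees, less where a joint would pass 70% of its speed; a pose out of reach is approached as far as the arm can. A call with a gripper value outside its range is refused whole. "claw" is the finger opening in m, from 0 to 0.087, set as the call begins (left out, the last holds). The fingers move at their own pace and stop on an object; "force" is the grip in N (left out, the last holds). Time passes only in rows, so rows that repeat a pose let the fingers close. It gives the time, the measured TCP pose, the force, the opening and the grip force at its end, in the units of the state.
- r.get_state(): the state, without advancing time (a new reading comes with each control period).
- optics.grab_frame(name): name is "scene" or "side" or "wrist"; returns a dict with "pixels" (480x640x3 uint8, red, green, blue), "camera_matrix" (3x3 intrinsics, pixels), "k1" (the pictures are not rectified: a ray, as slopes to the right and down, at radius r is drawn at 1 + k1 r^2 times it, then the intrinsics apply), "pose" (4x4, takes a point from camera to world coordinates). Camera axes: x right, y up, looking along -z (the intrinsics and any distortion apply to the point x, -y, -z); pixel columns grow to the right and rows downward; lengths in m; the calibration is good to about 2 mm. A picture is of the moment at which its call begins. There is no depth.
- job.finish_job(): hands the job in; it is judged then, once.
The state is a dict: "t": time; "joint_pos": joint angles; "qvel": joint speeds; "tau": joint torques, N m; "eef_pos": TCP position; "tcp_rot": TCP orientation; "ft_force": force on the tool from outside, world axes, zero at the start; "wrist_torque": the same for the moment, N m; "gripper_width": opening from 0.0 (shut) to 1.0 (fully open); "gripper_force": force on a finger pad.
Only numpy, scipy, OpenCV 4.12 (cv2) and the standard library are available. Lean on these libraries where they do the work, as an engineer would, in place of code of your own. Each camera call takes 0.05 s, during which the arm holds its last target. There are 200 camera calls.

## Working session

There is one attempt and no reset: what is moved stays moved. The work goes in short steps, Python scripts to look and compute and a tool call to move; the robot and the scene stay as the last step left them, time stands still between calls to the robot, and variables do not carry over. Pictures are saved under pics/ and viewed, at most 14 in all, crops included, and the job is handed in when it is done.

Besides the shell and the picture viewer there is one more tool, called as name(argument=value, ...) on one line, values as JSON. move_arm: Moves the arm, as the interface text tells. Its arguments: {"type":"object","properties":{"deltas":{"type":"array"},"claw":{"type":"number"},"force":{"type":"number"}},"required":["deltas"]}

```bash
mkdir -p pics; cat > h.py <<'E'
import numpy as np, cv2
from scipy.spatial.transform import Rotation as R
from workcell import r, optics, job
def grab(n, fn=None):
    f=optics.grab_frame(n)
    np.savez(f'{fn or n}.npz',K=f['camera_matrix'],k1=f['k1'],P=f['pose'],px=f['pixels'])
    if fn: cv2.imwrite(f'pics/{fn}.png',f['pixels'][:,:,::-1])
    return load(fn or n)
def load(n):
    d=np.load(f'{n}.npz'); return {k:d[k] for k in d}
def ray(f,u,v):
    K=f['K'];k1=float(f['k1']);d=np.array([(u-K[0,2])/K[0,0],(v-K[1,2])/K[1,1]])
    s=d.copy()
    for _ in range(20): s=d/(1+k1*(s@s))
    w=f['P'][:3,:3]@np.array([s[0],-s[1],-1.]); return f['P'][:3,3],w/np.linalg.norm(w)
def onz(f,u,v,z):
    o,d=ray(f,u,v); return o+d*(z-o[2])/d[2]
def tri(*a):
    A=np.zeros((3,3));b=np.zeros(3);L=[]
    for f,u,v in a:
        o,d=ray(f,u,v);M=np.eye(3)-np.outer(d,d);A+=M;b+=M@o;L.append((o,d))
    p=np.linalg.solve(A,b); return p,[float(np.linalg.norm(np.cross(d,p-o))) for o,d in L]
def proj(f,p):
    q=f['P'][:3,:3].T@(np.asarray(p,float)-f['P'][:3,3]);s=np.array([q[0],-q[1]])/-q[2]
    s=s*(1+float(f['k1'])*(s@s));K=f['K'];return K[0,0]*s[0]+K[0,2],K[1,1]*s[1]+K[1,2]
def crop(f,u0,v0,w,h,sc,fn):
    c=f['px'][v0:v0+h,u0:u0+w,::-1];cv2.imwrite(f'pics/{fn}.png',cv2.resize(c,None,fx=sc,fy=sc,interpolation=cv2.INTER_CUBIC))
def delta(p,yaw=None):
    "tool shift to world TCP p; yaw = world heading of tool y"
    s=r.get_state();T=R.from_quat(s['tcp_rot']);d=T.inv().apply(np.asarray(p)-s['eef_pos'])
    print('d',d.round(4));m=T.as_matrix();print('tool x',m[:,0].round(3),'y',m[:,1].round(3),'z',m[:,2].round(3))
E
python3 - <<'E'
from h import *
for n in('scene','side','wrist'):
    f=grab(n,n+'0');print(n,f['P'].round(3).tolist(),f['K'][0,0],f['k1'])
s=r.get_state();print(s);delta([0,0,0])
a=[load(n+'0')['px'] for n in('scene','side')]
E
```

```text
scene [[0.876, 0.268, -0.4, -0.032], [-0.481, 0.456, -0.749, -1.041], [-0.018, 0.849, 0.529, 0.806], [0.0, 0.0, 0.0, 1.0]] 498.7284138044345 -0.12514757457630724
side [[0.981, 0.11, -0.157, 0.358], [-0.192, 0.58, -0.792, -0.799], [0.003, 0.807, 0.59, 0.686], [0.0, 0.0, 0.0, 1.0]] 495.9031895341785 0.03454017748462342
wrist [[0.363, -0.903, -0.232, 0.172], [0.932, 0.351, 0.091, 0.63], [-0.001, -0.249, 0.968, 0.384], [0.0, 0.0, 0.0, 1.0]] 344.8682649214827 0.015398801315204097
{'t': 0.15, 'joint_pos': array([-1.1869077 ,  0.32162811, -0.07007706,  1.45138715,  0.02259409,
        1.37079861, -0.05689168]), 'qvel': array([ 0.00041664, -0.00219715,  0.0020469 , -0.00262771, -0.00137454,
        0.0001923 ,  0.00076192]), 'tau': array([-1.37622951e-04, -4.91794574e+01, -4.04774314e-01, -3.12879360e+01,
       -6.40393468e-02,  4.04785154e-02,  1.27460480e-04]), 'eef_pos': array([0.23481109, 0.60563735, 0.20633253]), 'tcp_rot': array([ 1.83830784e-01,  9.82957643e-01, -7.11673619e-04, -9.09146477e-05]), 'ft_force': array([-0.21237009,  0.63071965, -0.85239187]), 'wrist_torque': array([ 0.04588844,  0.01115314, -0.02622718]), 'gripper_force': 0.0, 'gripper_width': 1.001576888743264}
d [ 1.000e-04 -6.493e-01  2.073e-01]
tool x [-0.932  0.361 -0.   ] y [ 0.361  0.932 -0.001] z [-0.    -0.001 -1.   ]
```

View pics/scene0.png

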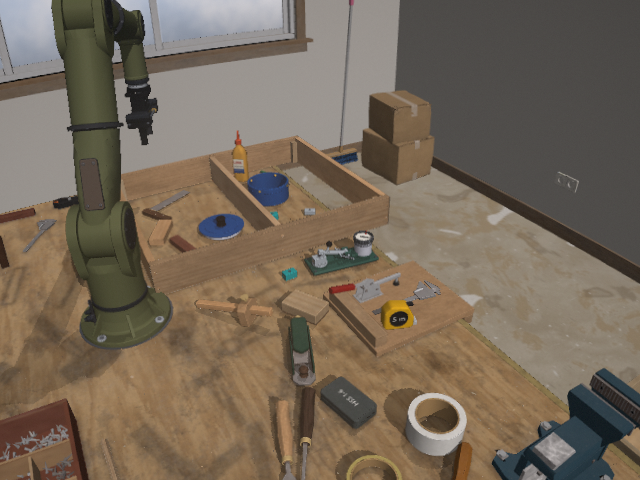

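View pics/side0.png

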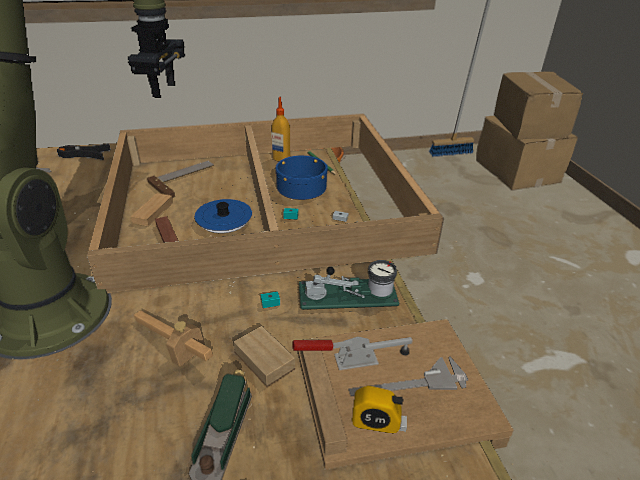

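The scene view shows the gauge at about (340,255), the lid at (220,228) and the pot at (268,188). The side view shows one steel block at (340,216), and teal look-alikes at (290,213) and (270,299). I'll enlarge the gauge.

```bash
python3 - <<'E'
from h import *
a=load('side0');b=load('scene0')
c=cv2.resize(a['px'][255:315,270:430,::-1],(800,300),interpolation=cv2.INTER_CUBIC)
d=cv2.resize(b['px'][222:282,290:390,::-1],(500,300),interpolation=cv2.INTER_CUBIC)
e=cv2.resize(a['px'][195:230,270:355,::-1],(300,124),interpolation=cv2.INTER_CUBIC)
o=np.zeros((600,800,3),np.uint8);o[:300]=c;o[300:,:500]=d;o[300:424,500:]=e
cv2.imwrite('pics/c1.png',o)
print('lid',tri((a,223,204),(b,221,217)))
print('dial',tri((a,382,268),(b,363,237)))
print('block',onz(a,340,216,.015),'pot rim',onz(a,302,165,.064),onz(b,268,181,.064))
E
```

```text
lid (array([0.35802073, 0.26833783, 0.04564113]), [0.0005911177221638712, 0.000591117722163786])
dial (array([ 0.65664676, -0.06806264,  0.06174334]), [0.0024733779008664853, 0.0024733779008667064])
block [0.641107   0.20877289 0.015     ] pot rim [0.58127502 0.4038137  0.064     ] [0.57536213 0.38909275 0.064     ]
```

View pics/c1.png

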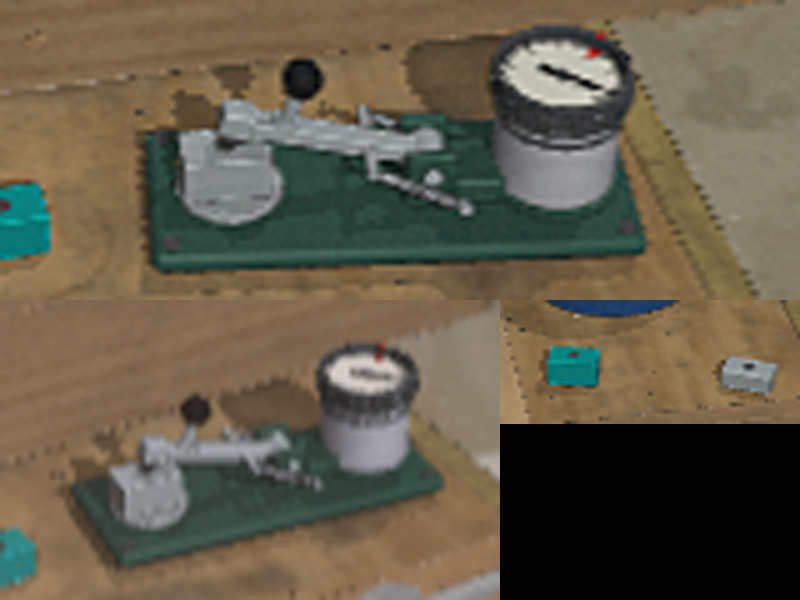

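Reading off the crop: gauge dial with the pointer pointing about along the gauge's +x, and the red mark up towards the wall. The ball is at side (330.4,270.8) and scene (329,243.8).

```bash
python3 - <<'E'
from h import *
a=load('side0');b=load('scene0')
D,e=tri((a,382.6,269.6),(b,363.6,236.4));print('dial',D,e)
B,e=tri((a,330.4,270.8),(b,329,243.8));print('ball',B,e)
# base corners side crop (z .014): near-left, near-right, far-left
for p in[(158,268),(645,250),(148,132)]: print('side',onz(a,270+p[0]/5,255+p[1]/5,.014 if p[0]==148 else .0))
for p in[(122,263),(440,183),(75,190)]: print('scene',onz(b,290+p[0]/5,222+p[1]/5,.0 if p[0]!=75 else .014))
v=B-D;print(np.degrees(np.arctan2(-v[1],-v[0])),np.linalg.norm(v[:2]))
for fr,p in((a,(382.6,269.6)),(b,(363.6,236.4))):print(onz(fr,*p,.071))
delta([.58,.27,.3])
E
```

```text
dial [ 0.65395326 -0.07647026  0.0671241 ] [0.0004972073824803245, 0.0004972073824803161]
ball [ 0.55152913 -0.06036086  0.06696977] [0.00033646044835726653, 0.00033646044835739094]
side [ 0.48865335 -0.08548087  0.        ]
side [ 0.68309509 -0.111894    0.        ]
side [ 0.49690223 -0.01871174  0.014     ]
scene [ 0.49172461 -0.08433072  0.        ]
scene [ 0.6848289 -0.1088893  0.       ]
scene [ 0.49333065 -0.02825671  0.014     ]
-8.938332084416245 0.10368324218797412
[ 0.65215964 -0.08025159  0.071     ]
[ 0.65013684 -0.08231807  0.071     ]
d [-0.4432 -0.1883 -0.0934]
tool x [-0.932  0.361 -0.   ] y [ 0.361  0.932 -0.001] z [-0.    -0.001 -1.   ]
```

move_arm(deltas=[{"tz": -0.05},{"tx": -0.03,"ty": -0.015,"tz": -0.093},{"tx": -0.07,"ty": -0.03,"tz": -0.093,"twist": -0.1},{"tx": -0.115,"ty": -0.05,"tz": -0.093,"twist": -0.2},{"tx": -0.16,"ty": -0.07,"tz": -0.093,"twist": -0.3},{"tx": -0.205,"ty": -0.09,"tz": -0.093,"twist": -0.37},{"tx": -0.25,"ty": -0.107,"tz": -0.093,"twist": -0.37},{"tx": -0.295,"ty": -0.125,"tz": -0.093,"twist": -0.37}], claw=0.087)

```text
$.deltas[0]: bad value
```

```bash
python3 - <<'E'
from h import *
delta([.58,.25,.3]);print(r.get_state()['eef_pos'],r.get_state()['joint_pos'].round(2))
E
```

```text
d [-0.4504 -0.207  -0.0933]
tool x [-0.932  0.361 -0.   ] y [ 0.361  0.932 -0.001] z [-0.    -0.001 -1.   ]
[0.23481109 0.60563735 0.20633253] [-1.19  0.32 -0.07  1.45  0.02  1.37 -0.06]
```

move_arm(deltas=[{"tx": 0,"ty": 0,"tz": -0.05,"twist": 0},{"tx": -0.03,"ty": -0.015,"tz": -0.093,"twist": 0},{"tx": -0.07,"ty": -0.03,"tz": -0.093,"twist": -0.1},{"tx": -0.115,"ty": -0.05,"tz": -0.093,"twist": -0.2},{"tx": -0.16,"ty": -0.07,"tz": -0.093,"twist": -0.3},{"tx": -0.205,"ty": -0.09,"tz": -0.093,"twist": -0.37},{"tx": -0.25,"ty": -0.107,"tz": -0.093,"twist": -0.37},{"tx": -0.295,"ty": -0.125,"tz": -0.093,"twist": -0.37}], claw=0.087)

```text
t: 0.95
eef_pos: [0.4659, 0.3813, 0.3001]
tcp_rot: [-0.0, 1.0, 0.0, -0.0]
ft_force: [1.1, -0.0, 0.1]
gripper_width: 1.001
gripper_force: 0.0
```

```bash
python3 - <<'E'
from h import *
delta([.58,.25,.3]);print(r.get_state()['eef_pos'],r.get_state()['joint_pos'].round(2))
E
```

```text
d [-0.114  -0.1313  0.    ]
tool x [-1. -0.  0.] y [-0.  1.  0.] z [-0.  0. -1.]
[0.46591405 0.38126951 0.30005817] [-0.8   0.19  0.09  1.43 -0.02  1.52  0.85]
```

move_arm(deltas=[{"tx": -0.03,"ty": -0.035,"tz": 0,"twist": 0},{"tx": -0.06,"ty": -0.07,"tz": 0,"twist": 0},{"tx": -0.09,"ty": -0.1,"tz": 0,"twist": 0},{"tx": -0.114,"ty": -0.131,"tz": 0,"twist": 0},{"tx": -0.114,"ty": -0.131,"tz": 0,"twist": 0},{"tx": -0.114,"ty": -0.131,"tz": 0,"twist": 0}])

```text
t: 1.55
eef_pos: [0.5793, 0.2507, 0.2997]
tcp_rot: [0.001, 1.0, -0.0, -0.0]
ft_force: [-0.2, 0.9, 0.3]
gripper_width: 0.999
gripper_force: 0.0
```

```bash
python3 - <<'E'
from h import *
f=grab('wrist','w1');print(r.get_state()['eef_pos'],f['P'].round(3).tolist())
E
```

```text
[0.57840133 0.25245185 0.29973731] [[0.004, -0.969, -0.249, 0.512], [1.0, 0.004, 0.001, 0.251], [0.0, -0.249, 0.969, 0.478], [0.0, 0.0, 0.0, 1.0]]
```

View pics/w1.png

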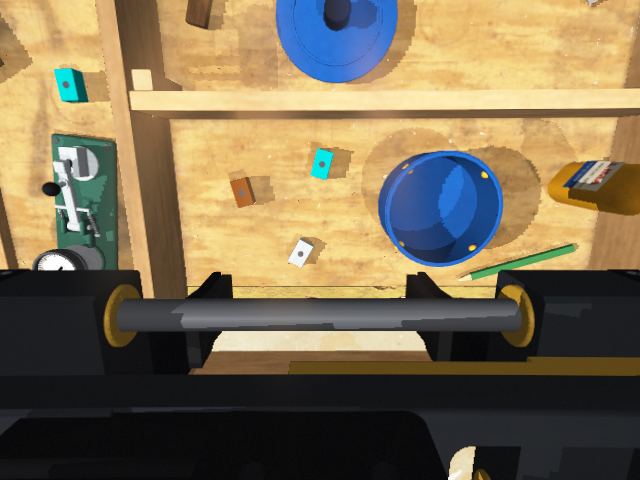

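The wrist view shows one steel block, with its dimple at (301,253), the pot at about (441,208), the lid at (337,8), and brown and teal look-alikes at (243,192) and (322,163). Next I measure the block and pot, then go to the dial.

```bash
python3 - <<'E'
from h import *
a=load('side0');b=load('scene0');w=load('w1')
print('block',tri((a,341.4,212.6),(w,301,253)))
g=cv2.cvtColor(w['px'],cv2.COLOR_RGB2HSV)
m=((g[...,1]<60)&(g[...,2]>120)).astype(np.uint8);m[:,:270]=0;m[:,330:]=0;m[:225]=0;m[275:]=0
c=max(cv2.findContours(m,0,1)[0],key=cv2.contourArea);rc=cv2.minAreaRect(c);print(rc,cv2.boxPoints(rc).tolist())
for z in(.01,.014,.017):
    q=[onz(w,*p,z)[:2] for p in cv2.boxPoints(rc)];print(z,np.mean(q,0),np.linalg.norm(q[1]-q[0]),np.linalg.norm(q[2]-q[1]))
# pot rim circle
for fr,lab in((w,'w'),):
    g=cv2.cvtColor(fr['px'],cv2.COLOR_RGB2HSV);m=((g[...,0]>100)&(g[...,0]<125)&(g[...,1]>150)).astype(np.uint8);m[:130]=0
    c=max(cv2.findContours(m,0,1)[0],key=cv2.contourArea);e=cv2.fitEllipse(cv2.convexHull(c));print(lab,e,onz(fr,*e[0],.064))
    pts=np.array([onz(fr,*p[0],.064)[:2] for p in cv2.convexHull(c)]);(cx,cy),rr=cv2.minEnclosingCircle(pts.astype(np.float32));print(cx,cy,rr)
print('dial',onz(w,67,262,.072))
delta([.62,-.05,.3])
E
```

```text
block (array([0.64762557, 0.22529888, 0.01349429]), [0.001366371755328752, 0.0013663717553288233])
((300.15386962890625, 252.7307891845703), (16.124515533447266, 25.4271183013916), 29.744882583618164) [[286.84619140625, 259.7692565917969], [299.4615478515625, 237.69232177734375], [313.4615478515625, 245.69232177734375], [300.84619140625, 267.7692565917969]]
0.01 [0.64697006 0.22401688] 0.037063201949772036 0.0226543559910975
0.014 [0.64581461 0.22424508] 0.036746215358125084 0.022460602437335282
0.017 [0.64494803 0.22441622] 0.03650847541438969 0.02231528727201353
w ((441.4403076171875, 207.5916748046875), (114.05558013916016, 123.615234375), 67.3709716796875) [0.57532824 0.39837077 0.064     ]
0.5790807604789734 0.39617258310317993 0.074848972260952
dial [ 0.63946203 -0.05743184  0.072     ]
d [-0.0415 -0.3025 -0.0005]
tool x [-1.    -0.     0.001] y [-0.  1.  0.] z [-0.001  0.    -1.   ]
```

move_arm(deltas=[{"tx": -0.01,"ty": -0.045,"tz": 0,"twist": 0},{"tx": -0.02,"ty": -0.09,"tz": 0,"twist": 0.05},{"tx": -0.03,"ty": -0.135,"tz": 0,"twist": 0.1},{"tx": -0.04,"ty": -0.18,"tz": 0,"twist": 0.15},{"tx": -0.05,"ty": -0.225,"tz": 0,"twist": 0.15},{"tx": -0.06,"ty": -0.27,"tz": 0.02,"twist": 0.15},{"tx": -0.06,"ty": -0.31,"tz": 0.05,"twist": 0.15},{"tx": -0.06,"ty": -0.32,"tz": 0.05,"twist": 0.15}])

```text
t: 2.4
eef_pos: [0.636, -0.0727, 0.2457]
tcp_rot: [0.077, 0.997, -0.001, -0.004]
ft_force: [-0.0, -0.6, -0.2]
gripper_width: 1.003
gripper_force: 0.0
```

move_arm(deltas=[{"tx": 0,"ty": 0,"tz": 0,"twist": 0},{"tx": 0,"ty": 0,"tz": 0,"twist": 0},{"tx": 0,"ty": 0,"tz": 0,"twist": 0}])

```text
t: 2.7
eef_pos: [0.6398, -0.0644, 0.2513]
tcp_rot: [0.072, 0.997, 0.001, 0.001]
ft_force: [0.6, 0.6, -0.0]
gripper_width: 0.994
gripper_force: 0.0
```

```bash
python3 - <<'E'
from h import *
f=grab('wrist','w2');s=r.get_state();print(s['eef_pos'],s['joint_pos'].round(2),f['P'].round(3).tolist())
crop(f,200,40,300,220,2.6,'w2c')
E
```

```text
[ 0.63973722 -0.06486081  0.25121676] [-0.24  0.3   0.39  1.42 -0.11  1.45  1.57] [[0.146, -0.957, -0.249, 0.573], [0.989, 0.142, 0.034, -0.055], [0.002, -0.251, 0.968, 0.429], [0.0, 0.0, 0.0, 1.0]]
```

View pics/w2.png

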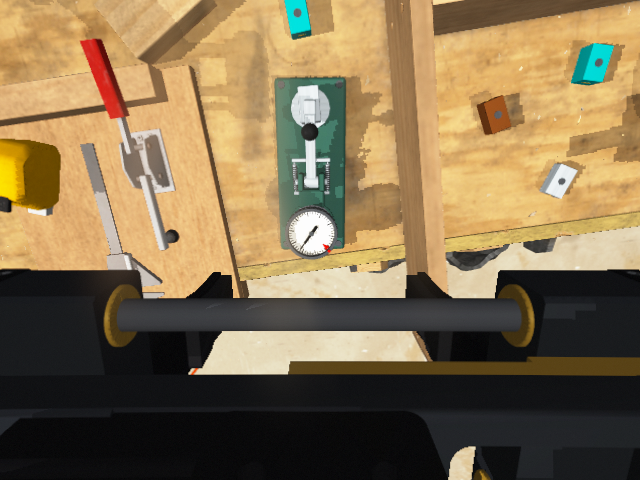

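The gauge is at pixels (275-345, 78-250), with the dial at (313,233). The pointer points down-left and the red mark is at (327,248). I'll enlarge the dial from a nearer pose.

```bash
python3 - <<'E'
from h import *
w=load('w2');a=load('side0')
g=cv2.cvtColor(w['px'],cv2.COLOR_RGB2GRAY)
print('dial',onz(w,313,233,.072),tri((w,313,233),(a,382.6,269.6)),'ball',tri((w,309.5,131),(a,330.4,270.8)))
cs=[onz(w,*p,.014) for p in((275,81),(344,77),(345,248))];print(cs)
v=cs[1]-cs[0];print(np.degrees(np.arctan2(v[1],v[0]))-90,np.linalg.norm(v));v=cs[2]-cs[1];print(np.degrees(np.arctan2(v[1],v[0])),np.linalg.norm(v))
c1=cv2.resize(w['px'][198:268,275:352,::-1],(616,560),interpolation=cv2.INTER_CUBIC);cv2.imwrite('pics/dial1.png',c1)
E
```

```text
dial [ 0.65327201 -0.07230633  0.072     ] (array([ 0.65510769, -0.07269538,  0.06452357]), [0.00014652373167689298, 0.0001465237316768528]) ball (array([ 0.55095326, -0.06042619,  0.06758412]), [0.00042540560571786986, 0.00042540560571807326])
[array([ 0.48988625, -0.09075664,  0.014     ]), array([ 0.4969552, -0.0147808,  0.014    ]), array([ 0.69122934, -0.03843261,  0.014     ])]
-5.315615617330749 0.07630398236166827
-6.941286854935403 0.19570857632799404
```

View pics/dial1.png

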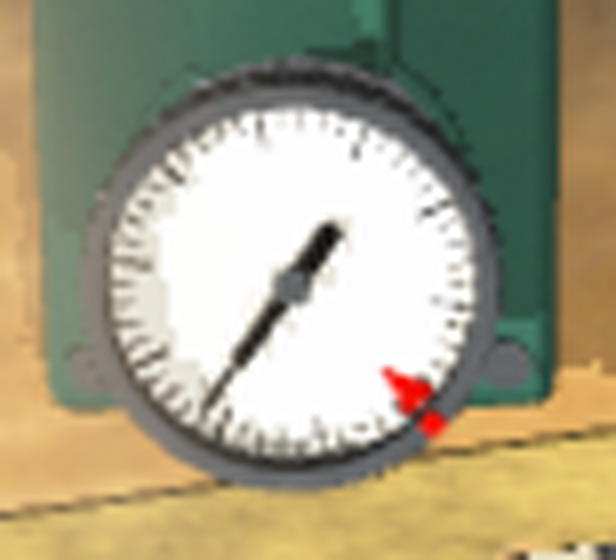

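```bash
python3 - <<'E'
from h import *
w=load('w2');s=r.get_state();print(s['eef_pos'],abs(s['qvel']).max())
P=lambda x,y:onz(w,275+x/8,198+y/8,.069)
c=P(293,285);print('pivot',c)
for n,p in(('ptr',(208,408)),('red',(405,388)),('dot',(432,425))):
    v=P(*p)-c;print(n,np.degrees(np.arctan2(v[1],v[0])),np.linalg.norm(v))
delta([.653,-.0725,.06])
E
```

```text
[ 0.63973722 -0.06486081  0.25121676] 0.00887447270168966
pivot [ 0.65441302 -0.07401095  0.069     ]
ptr -42.556542656927554 0.020666851341375015
red 38.10566245278314 0.020787263630429275
dot 35.489581109415674 0.02707841963939382
d [-0.0139 -0.0059  0.1912]
tool x [-0.989  0.145 -0.002] y [0.145 0.989 0.002] z [ 0.002  0.001 -1.   ]
```

move_arm(deltas=[{"tx": -0.014,"ty": -0.006,"tz": 0.03,"twist": -0.14},{"tx": -0.014,"ty": -0.006,"tz": 0.06,"twist": -0.28},{"tx": -0.014,"ty": -0.006,"tz": 0.09,"twist": -0.42},{"tx": -0.014,"ty": -0.006,"tz": 0.12,"twist": -0.56},{"tx": -0.014,"ty": -0.006,"tz": 0.13,"twist": -0.7},{"tx": -0.014,"ty": -0.006,"tz": 0.13,"twist": -0.7},{"tx": -0.014,"ty": -0.006,"tz": 0.13,"twist": -0.7},{"tx": -0.014,"ty": -0.006,"tz": 0.13,"twist": -0.7}])

```text
t: 3.55
eef_pos: [0.6531, -0.0756, 0.1219]
tcp_rot: [-0.271, 0.963, -0.0, 0.001]
ft_force: [-0.3, -0.4, 0.3]
gripper_width: 1.001
gripper_force: 0.0
```

```bash
python3 - <<'E'
from h import *
f=grab('wrist','w3');s=r.get_state();print(s['eef_pos'],abs(s['qvel']).max())
for p in([.6544,-.074,.069],[.653,-.0725,.072]):print(proj(f,p))
delta([.6538,-.0735,.06])
E
```

```text
[ 0.65299163 -0.07573735  0.1218779 ] 0.010607489250477269
(np.float64(320.2316623249076), np.float64(256.24315351679826))
(np.float64(323.1548459603741), np.float64(256.9324607339153))
d [-0.0017  0.0016  0.0619]
tool x [-0.853 -0.522 -0.002] y [-0.522  0.853 -0.001] z [ 0.003 -0.    -1.   ]
```

View pics/w3.png

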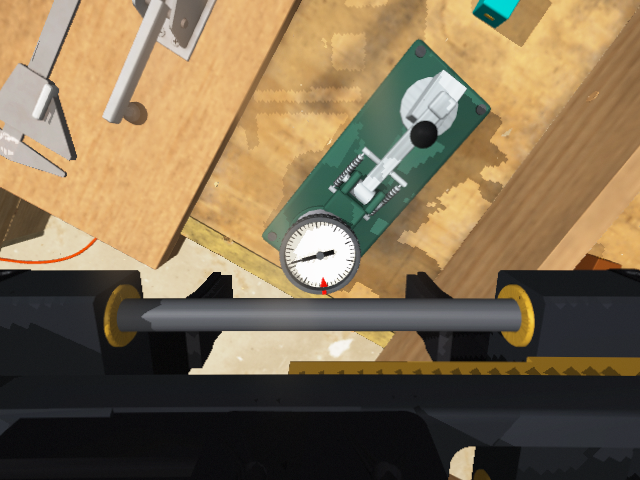

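The dial pivot is at (320,255.5), as projected, and the red mark is at (323,283). The pointer tip is at (290,263). Descend and grip.

move_arm(deltas=[{"tx": -0.002,"ty": 0.001,"tz": 0.02,"twist": 0},{"tx": -0.002,"ty": 0.001,"tz": 0.04,"twist": 0},{"tx": -0.002,"ty": 0.001,"tz": 0.055,"twist": 0},{"tx": -0.002,"ty": 0.001,"tz": 0.062,"twist": 0},{"tx": -0.002,"ty": 0.001,"tz": 0.062,"twist": 0},{"tx": -0.002,"ty": 0.001,"tz": 0.062,"twist": 0}])

```text
t: 4.2
eef_pos: [0.6537, -0.0743, 0.059]
tcp_rot: [-0.271, 0.962, -0.0, 0.001]
ft_force: [0.5, -0.6, 0.6]
gripper_width: 1.002
gripper_force: 0.0
```

move_arm(deltas=[{"tx": 0,"ty": 0,"tz": 0,"twist": 0},{"tx": 0,"ty": 0,"tz": 0,"twist": 0},{"tx": 0,"ty": 0,"tz": 0,"twist": 0},{"tx": 0,"ty": 0,"tz": 0,"twist": 0},{"tx": 0,"ty": 0,"tz": 0,"twist": 0},{"tx": 0,"ty": 0,"tz": 0,"twist": 0},{"tx": 0,"ty": 0,"tz": 0,"twist": 0},{"tx": 0,"ty": 0,"tz": 0,"twist": 0}], claw=0.05, force=12)

```text
t: 5.0
eef_pos: [0.653, -0.0742, 0.0581]
tcp_rot: [-0.272, 0.962, 0.0, -0.0]
ft_force: [-0.5, -0.2, 0.2]
gripper_width: 0.576
gripper_force: 0.0
```

```bash
python3 - <<'E'
from h import *
s=r.get_state();print({k:np.round(s[k],4).tolist() for k in('t','eef_pos','ft_force','gripper_width','gripper_force','qvel')});delta([.6538,-.0735,.06])
f=load('w3');P=lambda x,y:onz(f,x,y,.069);c=P(320,255.5)
for p in((290,263),(323,283)):
    v=P(*p)-c;print(np.degrees(np.arctan2(v[1],v[0])),np.linalg.norm(v))
E
```

```text
{'t': 5.0, 'eef_pos': [0.653, -0.0742, 0.0581], 'ft_force': [-0.5415, -0.209, 0.17], 'gripper_width': 0.5761, 'gripper_force': 0.0, 'qvel': [0.0005, -0.0011, -0.0009, 0.0009, -0.0001, 0.0003, -0.0012]}
d [-0.001   0.0002 -0.0019]
tool x [-0.852 -0.523 -0.   ] y [-0.523  0.852  0.   ] z [-0.  0. -1.]
-43.98670443795863 0.021775035965453333
37.38098993546702 0.02057679389916014
```

```bash
python3 - <<'E'
from h import *
a=grab('side','s2');b=grab('scene','sc2')
c=cv2.resize(a['px'][225:315,300:440,::-1],(800,514),interpolation=cv2.INTER_CUBIC);cv2.imwrite('pics/c2.png',c)
E
```

```text
(no output)
```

View pics/c2.png

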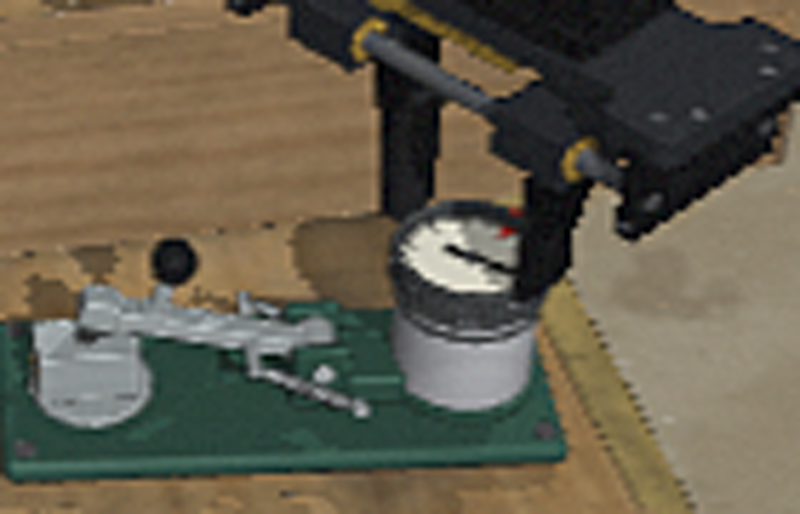

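```bash
python3 - <<'E'
from h import *
a=load('s2');b=load('sc2')
y=np.array([-.523,.852,0]);t=np.array([.653,-.0742,.0471])
for f in(a,b):
  for k in(-.025,.025,-.028,.028):print(k,[round((v-o)*800/140) if f is a else round(v,1) for v,o in zip(proj(f,t+k*y),(300,225))])
c=cv2.resize(b['px'][195:265,310:410,::-1],(800,560),interpolation=cv2.INTER_CUBIC);cv2.imwrite('pics/c3.png',c)
E
```

```text
-0.025 [518, 331]
0.025 [409, 264]
-0.028 [525, 335]
0.028 [402, 260]
-0.025 [np.float64(370.7), np.float64(244.3)]
0.025 [np.float64(354.4), np.float64(239.8)]
-0.028 [np.float64(371.6), np.float64(244.6)]
0.028 [np.float64(353.5), np.float64(239.5)]
```

View pics/c3.png

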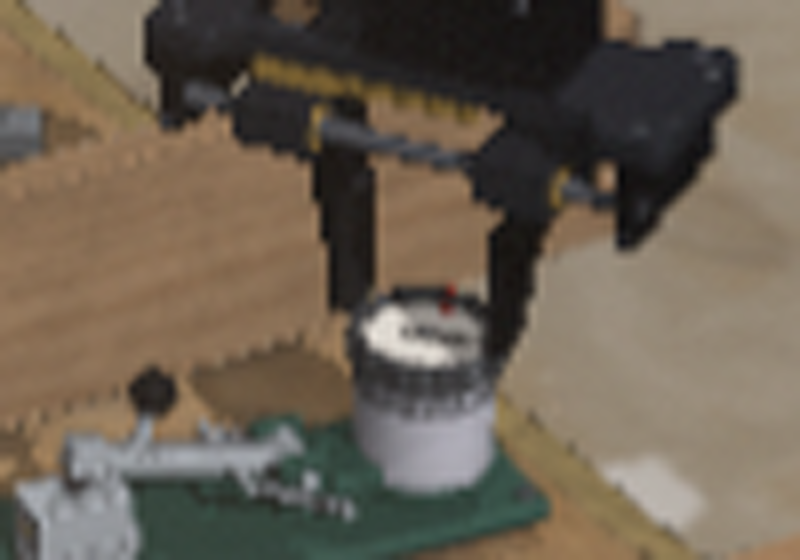

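```bash
python3 - <<'E'
from h import *
a=load('s2');b=load('sc2')
S=lambda x,y:(a,300+x*.175,225+y*.175)
C=lambda x,y:(b,310+x/8,195+y/8)
for p,q in(((388,215),(332,305)),((428,215),(372,312)),((515,297),(488,385)),((545,297),(505,375)),((173,260),(152,389)),((468,262),(432,333))):print(tri(S(*p),C(*q)))
E
```

```text
(array([ 0.63029664, -0.05208354,  0.07092912]), [0.000821036729759539, 0.0008210367297596068])
(array([ 0.64669661, -0.05075579,  0.06461384]), [0.001565968972721617, 0.0015659689727216223])
(array([ 0.66826277, -0.08943723,  0.05150571]), [0.004587608371126629, 0.0045876083711267075])
(array([ 0.68171142, -0.08246577,  0.04573815]), [0.0029525470967245665, 0.002952547096724372])
(array([ 0.55115117, -0.06088585,  0.06807102]), [0.0004478917977493074, 0.0004478917977492534])
(array([ 0.64860955, -0.08628355,  0.07302708]), [0.00013046039403128643, 0.0001304603940313162])
```

move_arm(deltas=[{"tx": 0,"ty": 0,"tz": 0,"twist": 0},{"tx": 0,"ty": 0,"tz": 0,"twist": 0},{"tx": 0,"ty": 0,"tz": 0,"twist": 0},{"tx": 0,"ty": 0,"tz": 0,"twist": 0},{"tx": 0,"ty": 0,"tz": 0.005,"twist": 0},{"tx": 0,"ty": 0,"tz": 0.01,"twist": 0},{"tx": 0,"ty": 0,"tz": 0.01,"twist": 0}], claw=0.08)

```text
t: 5.8
eef_pos: [0.6521, -0.074, 0.0468]
tcp_rot: [-0.272, 0.962, 0.0, -0.001]
ft_force: [0.7, -0.1, -0.3]
gripper_width: 0.916
gripper_force: 0.0
```

move_arm(deltas=[{"tx": 0,"ty": 0,"tz": 0,"twist": 0},{"tx": 0,"ty": 0,"tz": 0,"twist": 0},{"tx": 0,"ty": 0,"tz": 0,"twist": 0},{"tx": 0,"ty": 0,"tz": 0,"twist": 0},{"tx": 0,"ty": 0,"tz": 0,"twist": 0},{"tx": 0,"ty": 0,"tz": 0,"twist": 0},{"tx": 0,"ty": 0,"tz": 0,"twist": 0},{"tx": 0,"ty": 0,"tz": 0,"twist": 0}], claw=0.045, force=12)

```text
t: 6.6
eef_pos: [0.6535, -0.0746, 0.0484]
tcp_rot: [-0.272, 0.962, -0.0, 0.0]
ft_force: [1.9, -0.9, 0.7]
gripper_width: 0.635
gripper_force: 12.0
```

```bash
python3 - <<'E'
from h import *
s=r.get_state();print({k:np.round(s[k],4).tolist() for k in('t','eef_pos','ft_force','gripper_width','gripper_force')})
f=grab('wrist','w4');T=R.from_quat(s['tcp_rot'])
W=s['gripper_width']*.087/2
for z in(-.02,0,.011):print(z,[np.round(proj(f,s['eef_pos']+T.apply([0,k,z])),0) for k in(-W,W)])
a=grab('side','s3')
o=np.zeros((600,800,3),np.uint8)
o[:340,:]=cv2.resize(f['px'][190:360,120:520,::-1],(800,340));o[340:,:]=cv2.resize(a['px'][250:300,330:484,::-1],(800,260),interpolation=cv2.INTER_CUBIC)
cv2.imwrite('pics/c4.png',o)
E
```

```text
{'t': 6.6, 'eef_pos': [0.6535, -0.0746, 0.0484], 'ft_force': [1.9239, -0.8573, 0.72], 'gripper_width': 0.6353, 'gripper_force': 11.9998}
-0.02 [array([263., 296.]), array([376., 295.])]
0 [array([269., 281.]), array([370., 281.])]
0.011 [array([272., 274.]), array([367., 274.])]
```

View pics/c4.png

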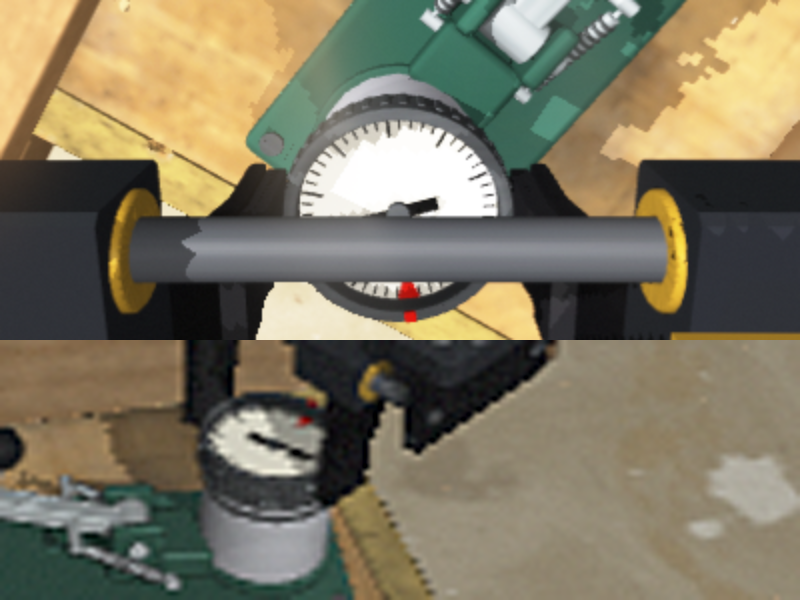

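The jaws now hold the bezel (55 mm, 12 N). The tips sit higher than stated, so I'll take heights by touch. Now turn 1.41 rad clockwise.

move_arm(deltas=[{"tx": 0,"ty": 0,"tz": 0,"twist": 0.1},{"tx": 0,"ty": 0,"tz": 0,"twist": 0.2},{"tx": 0,"ty": 0,"tz": 0,"twist": 0.3},{"tx": 0,"ty": 0,"tz": 0,"twist": 0.4},{"tx": 0,"ty": 0,"tz": 0,"twist": 0.5},{"tx": 0,"ty": 0,"tz": 0,"twist": 0.6},{"tx": 0,"ty": 0,"tz": 0,"twist": 0.7},{"tx": 0,"ty": 0,"tz": 0,"twist": 0.7}])

```text
t: 7.5
eef_pos: [0.6534, -0.0744, 0.0484]
tcp_rot: [0.075, 0.997, -0.0, 0.0]
ft_force: [2.2, -1.3, 0.8]
gripper_width: 0.638
gripper_force: 12.0
```

move_arm(deltas=[{"tx": 0,"ty": 0,"tz": 0,"twist": 0.1},{"tx": 0,"ty": 0,"tz": 0,"twist": 0.2},{"tx": 0,"ty": 0,"tz": 0,"twist": 0.3},{"tx": 0,"ty": 0,"tz": 0,"twist": 0.4},{"tx": 0,"ty": 0,"tz": 0,"twist": 0.5},{"tx": 0,"ty": 0,"tz": 0,"twist": 0.6},{"tx": 0,"ty": 0,"tz": 0,"twist": 0.71},{"tx": 0,"ty": 0,"tz": 0,"twist": 0.71}])

```text
t: 8.3
eef_pos: [0.6535, -0.0742, 0.0484]
tcp_rot: [0.416, 0.909, 0.0, 0.0]
ft_force: [2.3, -1.6, 1.3]
gripper_width: 0.636
gripper_force: 12.0
```

move_arm(deltas=[{"tx": 0,"ty": 0,"tz": 0,"twist": 0},{"tx": 0,"ty": 0,"tz": 0,"twist": 0},{"tx": 0,"ty": 0,"tz": 0,"twist": 0},{"tx": 0,"ty": 0,"tz": 0,"twist": 0}])

```text
t: 8.7
eef_pos: [0.6535, -0.0742, 0.0484]
tcp_rot: [0.416, 0.909, 0.0, 0.0]
ft_force: [3.4, -2.1, 0.3]
gripper_width: 0.637
gripper_force: 12.0
```

```bash
python3 - <<'E'
from h import *
s=r.get_state();print({k:np.round(s[k],4).tolist() for k in('t','eef_pos','ft_force','wrist_torque','gripper_width','gripper_force')});delta([0,0,0])
f=grab('wrist','w5')
px=f['px'].astype(int);m=(px[...,0]>150)&(px[...,1]<70)&(px[...,2]<70);m[:230]=0;m[345:]=0;m[:,:250]=0;m[:,390:]=0
v,u=np.nonzero(m);print(len(u),u.min(),u.max(),v.min(),v.max(),u.mean(),v.mean())
P=lambda x,y:onz(f,x,y,.069)
print(P(u.mean(),v.mean()),P(319.5,296.5))
E
```

```text
{'t': 8.7, 'eef_pos': [0.6535, -0.0742, 0.0484], 'ft_force': [3.3822, -2.1069, 0.2758], 'wrist_torque': [-0.3438, -0.7848, 0.0531], 'gripper_width': 0.6372, 'gripper_force': 11.9999}
d [ 0.4832 -0.4463  0.0477]
tool x [-0.653  0.757 -0.001] y [0.757 0.653 0.001] z [ 0.001  0.    -1.   ]
43 319 328 331 338 324.1162790697674 335.7674418604651
[ 0.66974896 -0.08894067  0.069     ] [ 0.65404088 -0.07428664  0.069     ]
```

move_arm(deltas=[{"tx": 0,"ty": 0,"tz": 0,"twist": 0},{"tx": 0,"ty": 0,"tz": 0,"twist": 0},{"tx": 0,"ty": 0,"tz": 0,"twist": 0},{"tx": 0,"ty": 0,"tz": 0,"twist": 0},{"tx": 0,"ty": 0,"tz": -0.03,"twist": 0},{"tx": 0,"ty": 0,"tz": -0.06,"twist": -0.12},{"tx": 0,"ty": 0,"tz": -0.09,"twist": -0.24},{"tx": 0,"ty": 0,"tz": -0.1,"twist": -0.36}], claw=0.087)

```text
t: 9.55
eef_pos: [0.6546, -0.0745, 0.1519]
tcp_rot: [0.245, 0.97, 0.001, 0.002]
ft_force: [0.3, -0.5, 0.9]
gripper_width: 0.997
gripper_force: 0.0
```

move_arm(deltas=[{"tx": 0,"ty": 0,"tz": 0,"twist": -0.12},{"tx": 0,"ty": 0,"tz": 0,"twist": -0.24},{"tx": 0,"ty": 0,"tz": 0,"twist": -0.375},{"tx": 0,"ty": 0,"tz": 0,"twist": -0.375},{"tx": 0,"ty": 0,"tz": 0,"twist": -0.375},{"tx": 0,"ty": 0,"tz": 0,"twist": -0.375}])

```text
t: 10.15
eef_pos: [0.6529, -0.0741, 0.148]
tcp_rot: [0.063, 0.998, 0.0, -0.0]
ft_force: [-0.4, -0.1, -1.2]
gripper_width: 0.999
gripper_force: 0.0
```

```bash
python3 - <<'E'
from h import *
s=r.get_state();print({k:np.round(s[k],4).tolist() for k in('t','eef_pos','gripper_width')});delta([.55,-.06,.1])
f=grab('wrist','w6');u,v=map(int,proj(f,[.654,-.074,.069]));print(u,v,proj(f,[.5512,-.0605,.068]))
o=np.zeros((600,800,3),np.uint8)
o[:560,:400]=cv2.resize(f['px'][v-42:v+42,u-30:u+30,::-1],(400,560),interpolation=cv2.INTER_CUBIC)
o[:500,400:]=cv2.resize(f['px'][20:v-45,u-75:u+75,::-1],(400,500),interpolation=cv2.INTER_CUBIC)
cv2.imwrite('pics/dial2.png',o);print((u-30,v-42),'right crop',(u-75,20),400/150,500/(v-65))
E
```

```text
{'t': 10.15, 'eef_pos': [0.6529, -0.0741, 0.148], 'gripper_width': 0.9987}
d [0.1039 0.001  0.0481]
tool x [-0.992  0.127  0.   ] y [0.127 0.992 0.   ] z [-0.  0. -1.]
319 245 (np.float64(319.6995462263648), np.float64(101.44518976945136))
(289, 203) right crop (244, 20) 2.6666666666666665 2.7777777777777777
```

View pics/dial2.png

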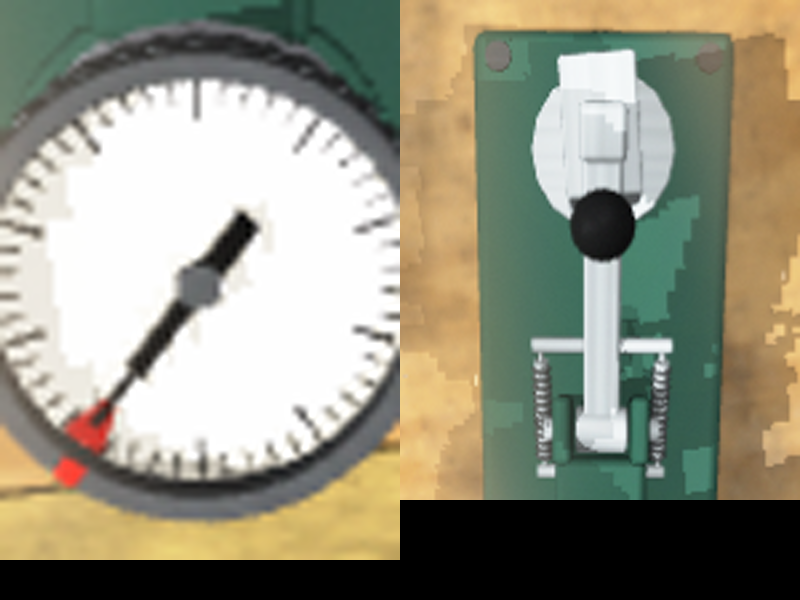

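The zero mark is in line with the pointer: both lie along one line through (200,287) and (70,472) in the crop. The ball is at (602,225), where it was predicted. Next, over the ball.

move_arm(deltas=[{"tx": 0.035,"ty": 0,"tz": 0,"twist": 0},{"tx": 0.07,"ty": 0,"tz": 0,"twist": 0},{"tx": 0.1,"ty": 0.001,"tz": 0,"twist": 0},{"tx": 0.1025,"ty": 0.001,"tz": 0.04,"twist": 0},{"tx": 0.1025,"ty": 0.001,"tz": 0.06,"twist": 0},{"tx": 0.1025,"ty": 0.001,"tz": 0.06,"twist": 0},{"tx": 0.1025,"ty": 0.001,"tz": 0.06,"twist": 0}], claw=0.045)

```text
t: 10.9
eef_pos: [0.5518, -0.0605, 0.0886]
tcp_rot: [0.063, 0.998, -0.0, 0.0]
ft_force: [-0.0, -1.0, 1.0]
gripper_width: 0.534
gripper_force: 0.0
```

```bash
python3 - <<'E'
from h import *
s=r.get_state();print({k:np.round(s[k],4).tolist() for k in('t','eef_pos','gripper_width','ft_force')})
f=grab('wrist','w7');print(proj(f,[.5512,-.0605,.069]))
px=f['px'].astype(int);m=(px.max(2)<45).astype(np.uint8);m[275:]=0;m[:,:270]=0;m[:,370:]=0
for c in cv2.findContours(m,0,1)[0]:
    if cv2.contourArea(c)>60:print(cv2.boundingRect(c),cv2.minEnclosingCircle(c))
delta([.5512,-.0605,.052])
E
```

```text
{'t': 10.9, 'eef_pos': [0.5518, -0.0605, 0.0886], 'gripper_width': 0.5335, 'ft_force': [-0.0446, -0.9724, 1.0097]}
(np.float64(318.9831459427641), np.float64(268.1936273420235))
(307, 255, 26, 20) ((319.7457580566406, 266.8728942871094), 13.321270942687988)
d [ 0.0014 -0.0001  0.0373]
tool x [-0.992  0.125 -0.002] y [0.125 0.992 0.   ] z [ 0.002 -0.    -1.   ]
```

move_arm(deltas=[{"tx": 0.001,"ty": 0,"tz": 0.02,"twist": 0},{"tx": 0.001,"ty": 0,"tz": 0.037,"twist": 0},{"tx": 0.001,"ty": 0,"tz": 0.037,"twist": 0},{"tx": 0.001,"ty": 0,"tz": 0.037,"twist": 0}])

```text
t: 11.35
eef_pos: [0.5515, -0.0605, 0.0524]
tcp_rot: [0.063, 0.998, -0.0, 0.001]
ft_force: [0.3, 0.5, 0.0]
gripper_width: 0.515
gripper_force: 0.0
```

move_arm(deltas=[{"tx": 0,"ty": 0,"tz": 0,"twist": 0},{"tx": 0,"ty": 0,"tz": 0,"twist": 0},{"tx": 0,"ty": 0,"tz": 0,"twist": 0},{"tx": 0,"ty": 0,"tz": 0,"twist": 0},{"tx": 0,"ty": 0,"tz": 0,"twist": 0},{"tx": 0,"ty": 0,"tz": 0,"twist": 0},{"tx": 0,"ty": 0,"tz": 0,"twist": 0},{"tx": 0,"ty": 0,"tz": 0,"twist": 0}], claw=0.01, force=10)

```text
t: 12.15
eef_pos: [0.5507, -0.0604, 0.0514]
tcp_rot: [0.062, 0.998, -0.0, 0.0]
ft_force: [-0.5, -0.4, 2.2]
gripper_width: 0.18
gripper_force: 10.0
```

move_arm(deltas=[{"tx": 0,"ty": 0,"tz": 0,"twist": 0},{"tx": 0,"ty": 0,"tz": 0,"twist": 0},{"tx": 0,"ty": 0,"tz": 0,"twist": 0},{"tx": 0,"ty": 0,"tz": 0.003,"twist": 0},{"tx": 0,"ty": 0,"tz": 0.006,"twist": 0},{"tx": 0,"ty": 0,"tz": 0.006,"twist": 0},{"tx": 0,"ty": 0,"tz": 0.006,"twist": 0}], claw=0.035)

```text
t: 12.85
eef_pos: [0.5504, -0.0603, 0.0449]
tcp_rot: [0.062, 0.998, -0.0, -0.0]
ft_force: [-0.0, -0.1, 0.1]
gripper_width: 0.403
gripper_force: 0.0
```

move_arm(deltas=[{"tx": 0,"ty": 0,"tz": 0,"twist": 0},{"tx": 0,"ty": 0,"tz": 0,"twist": 0},{"tx": 0,"ty": 0,"tz": 0,"twist": 0},{"tx": 0,"ty": 0,"tz": 0,"twist": 0},{"tx": 0,"ty": 0,"tz": 0,"twist": 0},{"tx": 0,"ty": 0,"tz": 0,"twist": 0}], claw=0.01, force=20)

```text
t: 13.45
eef_pos: [0.5506, -0.0604, 0.0453]
tcp_rot: [0.062, 0.998, -0.0, 0.0]
ft_force: [0.1, 0.1, 0.4]
gripper_width: 0.179
gripper_force: 20.0
```

```bash
python3 - <<'E'
from h import *
s=r.get_state();print({k:np.round(s[k],4).tolist() for k in('t','eef_pos','gripper_width','ft_force')})
f=grab('wrist','w8');a=grab('side','s8')
o=np.zeros((600,800,3),np.uint8);o[:300]=cv2.resize(f['px'][210:360,120:520,::-1],(800,300));o[300:]=cv2.resize(a['px'][240:315,280:380,::-1],(400,300),interpolation=cv2.INTER_CUBIC).repeat(1,0)[:, :].copy() if 0 else cv2.copyMakeBorder(cv2.resize(a['px'][240:315,280:380,::-1],(400,300),interpolation=cv2.INTER_CUBIC),0,0,0,400,0)
b=grab('scene','sc8');o[300:,400:]=cv2.resize(b['px'][195:270,280:380,::-1],(400,300),interpolation=cv2.INTER_CUBIC)
cv2.imwrite('pics/ball.png',o)
E
```

```text
{'t': 13.45, 'eef_pos': [0.5506, -0.0604, 0.0453], 'gripper_width': 0.1791, 'ft_force': [0.099, 0.0817, 0.3544]}
```

View pics/ball.png

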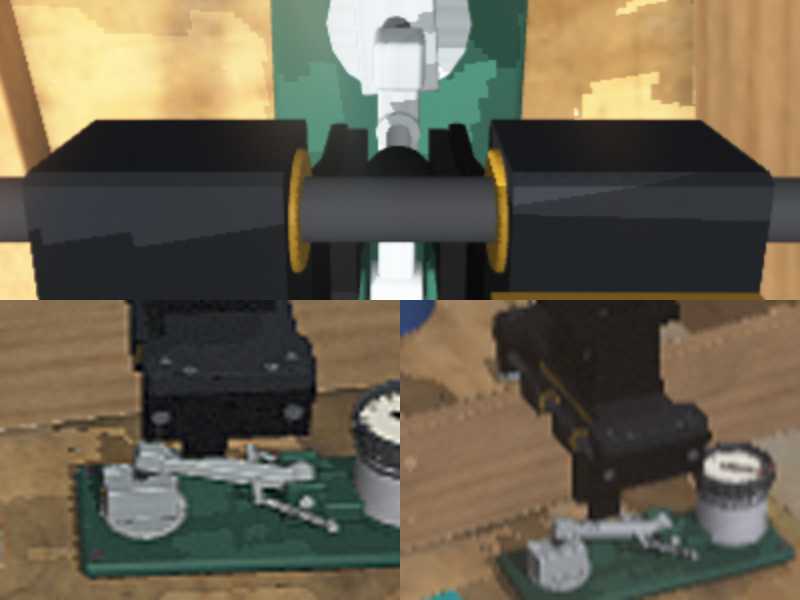

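The ball is pinched between the jaws, its top visible at (400,160) in the crop. Lift along the arc.

move_arm(deltas=[{"tx": -0.003,"ty": 0,"tz": -0.004,"twist": 0},{"tx": -0.0066,"ty": 0,"tz": -0.0073,"twist": 0},{"tx": -0.0141,"ty": 0,"tz": -0.0135,"twist": 0},{"tx": -0.0226,"ty": 0,"tz": -0.0185,"twist": 0},{"tx": -0.0316,"ty": 0,"tz": -0.0222,"twist": 0},{"tx": -0.0412,"ty": 0,"tz": -0.0245,"twist": 0},{"tx": -0.0477,"ty": 0,"tz": -0.0253,"twist": 0},{"tx": -0.0542,"ty": 0,"tz": -0.0253,"twist": 0}], force=25)

```text
t: 14.4
eef_pos: [0.6064, -0.0679, 0.0716]
tcp_rot: [0.063, 0.998, -0.0, 0.002]
ft_force: [0.4, -2.4, 0.6]
gripper_width: 0.173
gripper_force: 25.0
```

move_arm(deltas=[{"tx": 0,"ty": 0,"tz": 0,"twist": 0},{"tx": 0,"ty": 0,"tz": 0,"twist": 0},{"tx": 0,"ty": 0,"tz": 0,"twist": 0}])

```text
t: 14.7
eef_pos: [0.6053, -0.0677, 0.0715]
tcp_rot: [0.063, 0.998, -0.0, 0.001]
ft_force: [1.1, -2.9, 4.2]
gripper_width: 0.166
gripper_force: 25.0
```

```bash
python3 - <<'E'
from h import *
s=r.get_state();print({k:np.round(s[k],4).tolist() for k in('t','eef_pos','gripper_width','ft_force')})
a=grab('side','s9');b=grab('scene','sc9')
g=np.array([.992,-.125]);O=np.array([.654,-.074])-.052*g;print('origin',O)
for t in(.25,1.2,1.5):
    x=-(60*np.cos(t)-26*np.sin(t));z=30+60*np.sin(t)+26*np.cos(t);p=np.r_[O+g*x/1e3,z/1e3];print(t,p,proj(a,p),proj(b,p))
E
```

```text
{'t': 14.7, 'eef_pos': [0.6053, -0.0677, 0.0715], 'gripper_width': 0.1663, 'ft_force': [1.0555, -2.9314, 4.152]}
origin [ 0.602416 -0.0675  ]
0.25 [ 0.55112738 -0.06103722  0.07003596] (np.float64(330.38142940677074), np.float64(269.9906970060606)) (np.float64(328.94215075596037), np.float64(242.903768630087))
1.2 [ 0.60488762 -0.06781144  0.09534365] (np.float64(358.4869672143682), np.float64(258.77023221061296)) (np.float64(347.187208063356), np.float64(230.86570766714325))
1.5 [ 0.62393311 -0.07021133  0.09168887] (np.float64(368.12104068122), np.float64(259.8735021723032)) (np.float64(353.49029147464194), np.float64(230.56081651935656))
```

move_arm(deltas=[{"tx": 0,"ty": 0,"tz": 0,"twist": 0},{"tx": 0,"ty": 0,"tz": 0,"twist": 0},{"tx": 0,"ty": 0,"tz": 0,"twist": 0},{"tx": 0,"ty": 0,"tz": 0,"twist": 0},{"tx": 0,"ty": 0,"tz": -0.03,"twist": 0},{"tx": 0,"ty": 0,"tz": -0.06,"twist": 0},{"tx": 0,"ty": 0,"tz": -0.1,"twist": 0},{"tx": 0,"ty": 0,"tz": -0.1,"twist": 0}], claw=0.045)

```text
t: 15.6
eef_pos: [0.6076, -0.067, 0.1762]
tcp_rot: [0.062, 0.998, 0.001, 0.005]
ft_force: [0.6, -0.9, 0.2]
gripper_width: 0.514
gripper_force: 0.0
```

move_arm(deltas=[{"tx": 0.04,"ty": 0,"tz": -0.02,"twist": 0},{"tx": 0.065,"ty": 0,"tz": -0.02,"twist": 0},{"tx": 0.065,"ty": 0,"tz": -0.02,"twist": 0},{"tx": 0.065,"ty": 0,"tz": -0.02,"twist": 0},{"tx": 0.065,"ty": 0,"tz": -0.02,"twist": 0}])

```text
t: 16.1
eef_pos: [0.5402, -0.0587, 0.1901]
tcp_rot: [0.062, 0.998, 0.0, -0.0]
ft_force: [0.1, -0.0, -0.6]
gripper_width: 0.52
gripper_force: 0.0
```

```bash
python3 - <<'E'
from h import *
s=r.get_state();print({k:np.round(s[k],4).tolist() for k in('t','eef_pos','gripper_width','ft_force')})
f=grab('wrist','w10')
g=np.array([.992,-.125]);O=np.array([.6024,-.0675])
print('ball up',proj(f,[.6239,-.0702,.0917]),'anvil',proj(f,np.r_[O-.08*g,.038]))
hs=cv2.cvtColor(f['px'],cv2.COLOR_RGB2HSV)
u,v=map(int,proj(f,np.r_[O-.08*g,.038]))
print(f['px'][v-40:v+41:5,u-50:u+51:5].mean(2).astype(int))
cv2.imwrite('pics/w10.png',cv2.resize(f['px'][max(0,v-130):v+130,u-130:u+130,::-1],(600,600) if v>=130 else (600,600*(v+130)//260)))
print(u,v)
E
```

```text
{'t': 16.1, 'eef_pos': [0.5402, -0.0587, 0.1901], 'gripper_width': 0.5196, 'ft_force': [0.1454, -0.0401, -0.5623]}
ball up (np.float64(317.86250961613536), np.float64(330.9019677624923)) anvil (np.float64(317.8315962061247), np.float64(207.61276585079108))
[[173 187 179 169 182 182 176 164 168 170 154 163 183 190 186 191 185 183
  193 182 171]
 [177 192 191 122  99  92  86  78  70  65  60  57  55  60  62  60  59  62
  127 119 129]
 [178 192 180 130 137 126 108 105 101  97  95 113 111 112 112 112 111 109
   63 127 135]
 [178 190 187 131 131 127 111 105 101 100  93  62  79  79  79  78  75  81
   61 122 137]
 [172 194 199 131 129 125 120 104 115 118 130 214 231  63  79  78  78  79
   56 122 129]
 [186 196 158 131 129 125 121 233 246 249 248 250 248 211  79  79  78  80
   69 127 127]
 [177 196 186 132 129 125 109 236 246 249 247 250 250 209 211  79  78  79
   85 130 129]
 [186 194 201 132 129 125 117 235 244 248 118 250 249 207 208  77  79  79
  101 129 119]
 [186 191 174 133 129 123 114 231 247 248 115 231 248 204 204  76  77  79
   98 135 136]
 [189 198 197 133 129 124 120 233 241 248 246 250 249 205 205  76  78  79
  116 136 143]
 [200 203 179 132 130 123 121 245 219 248 246 249 248 210  77 109 110 112
  119 137 137]
 [201 181 179 132 129 123 120 116 222 248 246 249 249  80 111 112 112 111
  136 152 146]
 [188 170 159 125 128 124 118 115 114 112 111 111 111 111 110 111 112 111
  135 148 144]
 [190 181 178 124 127 122 117 116 114 111 111 110 110 111 111 111 111 112
  142 148 147]
 [185 190 199 122 116 121 116 116 113 111 110 109 110 111 110 111 111 112
  144 144 149]
 [177 178 184 118 116 109 117 114 111 110 110 109 110 110 110 109 111 111
  138 137 149]
 [180 192 175 116 112 107 102 112 112 109 109 108 110 109 109 110 110 109
  134 146 146]]
317 207
```

View pics/w10.png

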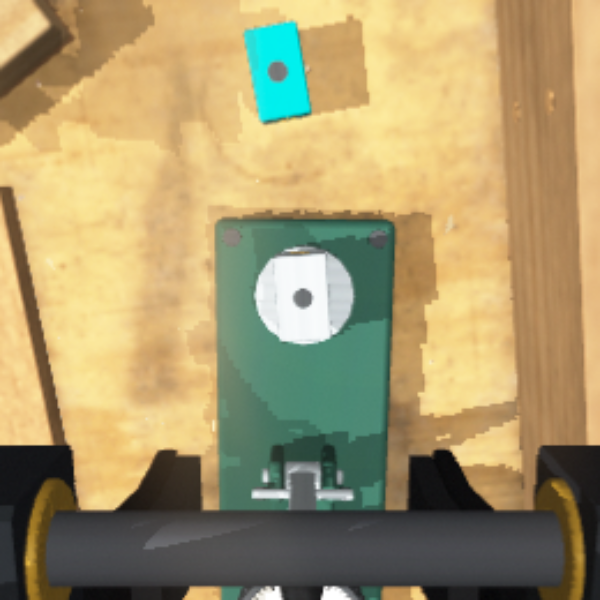

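```bash
python3 - <<'E'
from h import *
a=load('s8');b=load('sc8');y=np.array([.125,.992])
for off in(-.008,-.015):
  for z in(.034,.045,.055,.062,.07):
    p=np.r_[np.array([.5506,-.0604])+off*y,z];print(off,z,np.round(proj(a,p),1),np.round(proj(b,p),1))
f=load('w10');print(onz(f,318.3,206.1,.038));c=[onz(f,187+x*.4333,77+y*.4333,.038)[:2] for x,y in((275,262),(275,335),(327,255),(330,335))];print(c)
for i in(0,2):
  v=c[i+1]-c[i];print(np.degrees(np.arctan2(v[1],v[0])))
delta(onz(f,318.3,206.1,.038)[:2].tolist()+[.05])
E
```

```text
-0.008 0.034 [329.9 286.3] [329.8 255.3]
-0.008 0.045 [330.1 282.2] [329.8 252. ]
-0.008 0.055 [330.2 278.3] [329.8 248.9]
-0.008 0.062 [330.3 275.6] [329.8 246.8]
-0.008 0.07 [330.5 272.4] [329.8 244.3]
-0.015 0.034 [330.3 288.7] [330.8 256.6]
-0.015 0.045 [330.5 284.4] [330.8 253.3]
-0.015 0.055 [330.6 280.6] [330.8 250.3]
-0.015 0.062 [330.7 277.8] [330.9 248.1]
-0.015 0.07 [330.9 274.7] [330.9 245.6]
[ 0.52164411 -0.05686821  0.038     ]
[array([ 0.5054262 , -0.06645162]), array([ 0.53574322, -0.07057147]), array([ 0.50527873, -0.04485425]), array([ 0.53865867, -0.04755623])]
-7.738647876564984
-4.627781755760113
d [ 0.0187 -0.0003  0.14  ]
tool x [-0.992  0.124  0.   ] y [ 0.124  0.992 -0.   ] z [-0. -0. -1.]
```

The finger stands upright. The master is on the anvil with its dimple at (303,298) in the crop, and the teal look-alike is away at (277,72). Go down on the master.

move_arm(deltas=[{"tx": 0.0185,"ty": 0,"tz": 0.04,"twist": 0},{"tx": 0.0185,"ty": 0,"tz": 0.08,"twist": 0},{"tx": 0.0185,"ty": 0,"tz": 0.12,"twist": 0},{"tx": 0.0185,"ty": 0,"tz": 0.14,"twist": 0},{"tx": 0.0185,"ty": 0,"tz": 0.155,"twist": 0},{"tx": 0.0185,"ty": 0,"tz": 0.163,"twist": 0},{"tx": 0.0185,"ty": 0,"tz": 0.17,"twist": 0},{"tx": 0.0185,"ty": 0,"tz": 0.17,"twist": 0}])

```text
t: 16.95
eef_pos: [0.5213, -0.0567, 0.0199]
tcp_rot: [0.062, 0.998, -0.0, -0.0]
ft_force: [0.1, -0.4, 0.7]
gripper_width: 0.518
gripper_force: 0.0
```

move_arm(deltas=[{"tx": 0,"ty": 0,"tz": 0,"twist": 0},{"tx": 0,"ty": 0,"tz": 0,"twist": 0},{"tx": 0,"ty": 0,"tz": 0,"twist": 0},{"tx": 0,"ty": 0,"tz": 0,"twist": 0},{"tx": 0,"ty": 0,"tz": 0,"twist": 0},{"tx": 0,"ty": 0,"tz": 0,"twist": 0}], claw=0.012, force=30)

```text
t: 17.55
eef_pos: [0.5218, -0.0567, 0.021]
tcp_rot: [0.062, 0.998, 0.0, 0.0]
ft_force: [-0.2, 0.2, 3.9]
gripper_width: 0.234
gripper_force: 29.7
```

move_arm(deltas=[{"tx": 0,"ty": 0,"tz": -0.02,"twist": 0},{"tx": 0,"ty": 0,"tz": -0.06,"twist": 0},{"tx": 0,"ty": 0,"tz": -0.1,"twist": 0},{"tx": 0,"ty": 0,"tz": -0.14,"twist": 0},{"tx": 0,"ty": 0,"tz": -0.16,"twist": 0},{"tx": 0,"ty": 0,"tz": -0.16,"twist": 0},{"tx": 0,"ty": 0,"tz": -0.16,"twist": 0}])

```text
t: 18.25
eef_pos: [0.5209, -0.0565, 0.1796]
tcp_rot: [0.062, 0.998, 0.0, -0.0]
ft_force: [-0.3, -0.2, -2.4]
gripper_width: 0.234
gripper_force: 29.8
```

```bash
cat > fit.py <<'E'
from h import *
from scipy.optimize import least_squares
th=np.linspace(0,2*np.pi,72,endpoint=False)
def blue(f,box):
    g=cv2.cvtColor(f['px'],cv2.COLOR_RGB2HSV);m=((g[...,0]>98)&(g[...,0]<125)&(g[...,1]>140)).astype(np.uint8)
    M=np.zeros_like(m);u0,v0,u1,v1=box;M[v0:v1,u0:u1]=m[v0:v1,u0:u1]
    return cv2.convexHull(max(cv2.findContours(M,0,1)[0],key=cv2.contourArea))[:,0].astype(float)
def fit(views,rings,p0):
    "rings: (radius,z) list of circles whose silhouette is the hull"
    def res(p):
        o=[]
        for f,h in views:
            q=np.array([proj(f,[p[0]+R_*np.cos(t),p[1]+R_*np.sin(t),z]) for R_,z in rings for t in th],np.float32)
            hq=cv2.convexHull(q);o+=[cv2.pointPolygonTest(hq,(float(a),float(b)),True) for a,b in h]
        return o
    s=least_squares(res,p0,diff_step=1e-3,loss='soft_l1');return s.x,np.std(s.fun)
E
python3 - <<'E'
from fit import *
s=r.get_state();print({k:np.round(s[k],4).tolist() for k in('t','eef_pos','gripper_width','gripper_force')})
w=load('w1');a=load('side0');b=load('scene0')
pot=[(.07,.064),(.07,0.)]
hw=blue(w,(370,140,520,280));ha=blue(a,(265,150,335,205))
print(fit([(w,hw)],pot,[.577,.397]),fit([(a,ha)],pot,[.577,.397]),fit([(w,hw),(a,ha)],pot,[.577,.397]))
hl=blue(a,(185,190,260,240));hb=blue(b,(190,205,250,250))
lid=[(.0715,.02),(.0715,.016)]
print('lid',fit([(a,hl)],lid,[.36,.27]),fit([(b,hb)],lid,[.36,.27]),fit([(a,hl),(b,hb)],lid,[.36,.27]))
print('bottle',onz(w,552,190,0.03),onz(w,600,215,.15),onz(a,281,160,0))
a=grab('side','s11');hl=blue(a,(185,190,260,240));print('lid now',fit([(a,hl)],lid,[.36,.27]))
g=cv2.cvtColor(a['px'],cv2.COLOR_RGB2HSV);m=((g[...,1]<40)&(g[...,2]>110)).astype(np.uint8)[195:235,310:370];v,u=np.nonzero(m);print('block px',len(u),u.mean()+310,v.mean()+195)
a=load('side0');g=cv2.cvtColor(a['px'],cv2.COLOR_RGB2HSV);m=((g[...,1]<40)&(g[...,2]>110)).astype(np.uint8)[195:235,310:370];v,u=np.nonzero(m);print('block px0',len(u),u.mean()+310,v.mean()+195)
E
```

```text
{'t': 18.25, 'eef_pos': [0.5209, -0.0565, 0.1796], 'gripper_width': 0.2341, 'gripper_force': 29.7555}
(array([0.579543  , 0.40165534]), np.float64(1.0118894249415347)) (array([0.57911156, 0.40101785]), np.float64(0.43735971383277084)) (array([0.57951253, 0.40163109]), np.float64(0.8817738057843445))
lid (array([0.35502068, 0.26981557]), np.float64(0.18065807708555937)) (array([0.35430992, 0.27470261]), np.float64(1.248960118828072)) (array([0.35465415, 0.27110761]), np.float64(0.7235304173820801))
bottle [0.55866073 0.54941399 0.03      ] [0.57010988 0.51829011 0.15      ] [0.54724539 0.57212469 0.        ]
lid now (array([0.35484519, 0.2700677 ]), np.float64(0.2226929044432585))
block px 227 329.9295154185022 219.70044052863437
block px0 117 340.3076923076923 215.0940170940171
```

move_arm(deltas=[{"tx": 0,"ty": 0.03,"tz": 0,"twist": 0},{"tx": -0.001,"ty": 0.07,"tz": 0,"twist": 0},{"tx": -0.002,"ty": 0.11,"tz": 0,"twist": 0},{"tx": -0.003,"ty": 0.15,"tz": 0,"twist": 0},{"tx": -0.003,"ty": 0.19,"tz": 0,"twist": 0},{"tx": -0.003,"ty": 0.23,"tz": 0,"twist": 0},{"tx": -0.004,"ty": 0.27,"tz": 0,"twist": 0},{"tx": -0.004,"ty": 0.31,"tz": 0,"twist": 0}])

```text
t: 19.1
eef_pos: [0.5628, 0.2514, 0.1776]
tcp_rot: [0.062, 0.998, -0.001, -0.002]
ft_force: [0.8, -0.0, -1.3]
gripper_width: 0.231
gripper_force: 29.8
```

move_arm(deltas=[{"tx": 0,"ty": 0.04,"tz": 0,"twist": 0},{"tx": 0,"ty": 0.08,"tz": 0,"twist": 0},{"tx": 0,"ty": 0.115,"tz": 0,"twist": 0},{"tx": 0,"ty": 0.13,"tz": 0,"twist": 0},{"tx": 0,"ty": 0.13,"tz": 0,"twist": 0},{"tx": 0,"ty": 0.13,"tz": 0,"twist": 0},{"tx": 0,"ty": 0.13,"tz": 0,"twist": 0}])

```text
t: 19.8
eef_pos: [0.5808, 0.3765, 0.18]
tcp_rot: [0.064, 0.998, -0.001, -0.0]
ft_force: [-0.0, -0.4, -1.4]
gripper_width: 0.236
gripper_force: 29.8
```

```bash
python3 - <<'E'
from h import *
s=r.get_state();print({k:np.round(s[k],4).tolist() for k in('t','eef_pos','gripper_width','gripper_force','joint_pos')});delta([.580,.385,.02])
f=grab('wrist','w11');g=cv2.cvtColor(f['px'],cv2.COLOR_RGB2HSV)
m=((g[...,1]<60)&(g[...,2]>120)).astype(np.uint8);m[272:]=0
for c in cv2.findContours(m,0,1)[0]:
    if cv2.contourArea(c)>200:
        rc=cv2.minAreaRect(c);q=np.array([onz(f,*p,.014)[:2] for p in cv2.boxPoints(rc)]);print(rc,q.mean(0),np.linalg.norm(q[1]-q[0]),np.linalg.norm(q[2]-q[1]))
E
```

```text
{'t': 19.8, 'eef_pos': [0.5808, 0.3765, 0.18], 'gripper_width': 0.2358, 'gripper_force': 29.7553, 'joint_pos': [-0.7485, 0.4237, 0.1851, 1.3755, -0.0761, 1.3508, 0.8801]}
d [0.0019 0.0087 0.16  ]
tool x [-0.992  0.128  0.   ] y [ 0.128  0.992 -0.002] z [-0.    -0.002 -1.   ]
((317.0, 260.0), (44.0, 22.0), 0.0) [0.62032349 0.36909694] 0.024030028994692882 0.04554358710099914
((197.52000427246094, 86.64000701904297), (27.369476318359375, 15.026378631591797), 10.30484676361084) [0.44077802 0.28195523] 0.013009328060610444 0.02450504963268862
```

move_arm(deltas=[{"tx": 0.001,"ty": 0.005,"tz": 0.04,"twist": 0},{"tx": 0.001,"ty": 0.005,"tz": 0.08,"twist": 0},{"tx": 0.001,"ty": 0.005,"tz": 0.12,"twist": 0},{"tx": 0.001,"ty": 0.005,"tz": 0.15,"twist": 0},{"tx": 0.001,"ty": 0.005,"tz": 0.166,"twist": 0},{"tx": 0.001,"ty": 0.005,"tz": 0.166,"twist": 0},{"tx": 0.001,"ty": 0.005,"tz": 0.166,"twist": 0}])

```text
t: 20.55
eef_pos: [0.581, 0.3845, 0.0161]
tcp_rot: [0.063, 0.998, 0.001, 0.001]
ft_force: [0.6, -0.2, -1.4]
gripper_width: 0.232
gripper_force: 29.8
```

move_arm(deltas=[{"tx": 0,"ty": 0,"tz": 0,"twist": 0},{"tx": 0,"ty": 0,"tz": 0,"twist": 0},{"tx": 0,"ty": 0,"tz": 0,"twist": 0},{"tx": 0,"ty": 0,"tz": -0.03,"twist": 0},{"tx": 0,"ty": 0,"tz": -0.07,"twist": 0},{"tx": 0,"ty": 0,"tz": -0.11,"twist": 0},{"tx": 0,"ty": 0,"tz": -0.15,"twist": 0},{"tx": 0,"ty": 0,"tz": -0.17,"twist": 0}], claw=0.045)

```text
t: 21.35
eef_pos: [0.5815, 0.3856, 0.1903]
tcp_rot: [0.062, 0.998, 0.002, 0.003]
ft_force: [-0.0, 0.3, 0.9]
gripper_width: 0.518
gripper_force: 0.0
```

move_arm(deltas=[{"tx": -0.01,"ty": -0.04,"tz": -0.04,"twist": -0.06},{"tx": -0.01,"ty": -0.08,"tz": -0.08,"twist": -0.13},{"tx": -0.01,"ty": -0.12,"tz": -0.11,"twist": -0.13},{"tx": -0.01,"ty": -0.14,"tz": -0.11,"twist": -0.13},{"tx": -0.01,"ty": -0.14,"tz": -0.11,"twist": -0.13},{"tx": -0.01,"ty": -0.14,"tz": -0.11,"twist": -0.13}])

```text
t: 21.95
eef_pos: [0.5726, 0.2439, 0.2958]
tcp_rot: [-0.002, 1.0, 0.001, 0.001]
ft_force: [-0.3, 1.2, -0.4]
gripper_width: 0.516
gripper_force: 0.0
```

```bash
python3 - <<'E'
from h import *
s=r.get_state();print({k:np.round(s[k],4).tolist() for k in('t','eef_pos','gripper_width','gripper_force','joint_pos')})
f=grab('wrist','w12');g=cv2.cvtColor(f['px'],cv2.COLOR_RGB2HSV)
m=((g[...,1]<60)&(g[...,2]>120)).astype(np.uint8);m[272:]=0
for c in cv2.findContours(m,0,1)[0]:
    if cv2.contourArea(c)>150:
        rc=cv2.minAreaRect(c);q=np.array([onz(f,*p,.014)[:2] for p in cv2.boxPoints(rc)]);print(np.round(rc[0]),q.mean(0),np.linalg.norm(q[1]-q[0]),np.linalg.norm(q[2]-q[1]),q.round(3).tolist())
delta([0,0,0])
E
```

```text
{'t': 21.95, 'eef_pos': [0.5726, 0.2439, 0.2958], 'gripper_width': 0.5163, 'gripper_force': 0.0, 'joint_pos': [-0.6233, 0.2332, 0.2197, 1.3924, -0.0513, 1.5191, 1.1676]}
[ 58. 264.] [ 0.6562296 -0.1160475] 0.04736904060811625 0.01922739098288991 [[0.647, -0.138], [0.647, -0.091], [0.666, -0.094], [0.666, -0.142]]
[ 87. 256.] [ 0.6434904  -0.07548782] 0.023273187670042748 0.04952527876292868 [[0.638, -0.103], [0.62, -0.089], [0.649, -0.048], [0.668, -0.062]]
[304. 257.] [0.64547852 0.2243009 ] 0.03826531235725548 0.02289378312005193 [[0.656, 0.205], [0.623, 0.224], [0.635, 0.244], [0.668, 0.224]]
[426. 213.] [0.58299578 0.38852851] 0.03750780025770725 0.022470813053219796 [[0.599, 0.375], [0.562, 0.38], [0.567, 0.402], [0.604, 0.397]]
[602. 177.] [0.53609604 0.61228303] 0.027610821205686226 0.013993457009676195 [[0.542, 0.598], [0.521, 0.615], [0.53, 0.626], [0.552, 0.609]]
[ 84. 166.] [ 0.52324987 -0.0589414 ] 0.04385513124936622 0.043737310766295265 [[0.512, -0.086], [0.493, -0.046], [0.535, -0.032], [0.554, -0.072]]
d [ 0.5734 -0.2422  0.2943]
tool x [-1.    -0.006 -0.   ] y [-0.006  1.     0.001] z [ 0.     0.001 -1.   ]
```

move_arm(deltas=[{"tx": -0.02,"ty": -0.005,"tz": 0.03,"twist": 0.13},{"tx": -0.04,"ty": -0.01,"tz": 0.06,"twist": 0.26},{"tx": -0.06,"ty": -0.015,"tz": 0.09,"twist": 0.39},{"tx": -0.073,"ty": -0.02,"tz": 0.12,"twist": 0.52},{"tx": -0.073,"ty": -0.02,"tz": 0.15,"twist": 0.52},{"tx": -0.073,"ty": -0.02,"tz": 0.15,"twist": 0.52},{"tx": -0.073,"ty": -0.02,"tz": 0.15,"twist": 0.52}])

```text
t: 22.7
eef_pos: [0.6444, 0.2265, 0.1436]
tcp_rot: [0.253, 0.967, -0.0, -0.001]
ft_force: [0.4, -0.8, 1.2]
gripper_width: 0.517
gripper_force: 0.0
```

```bash
python3 - <<'E'
from h import *
s=r.get_state();print({k:np.round(s[k],4).tolist() for k in('t','eef_pos','gripper_width')})
f=grab('wrist','w13');g=cv2.cvtColor(f['px'],cv2.COLOR_RGB2HSV)
m=((g[...,1]<60)&(g[...,2]>120)).astype(np.uint8);m[275:]=0
for c in cv2.findContours(m,0,1)[0]:
    if cv2.contourArea(c)>150:
        rc=cv2.minAreaRect(c);q=np.array([onz(f,*p,.014)[:2] for p in cv2.boxPoints(rc)]);print(np.round(rc[0]),np.round(rc[1]),q.mean(0),q.round(4).tolist())
u,v=map(int,proj(f,[.6455,.2243,.014]));print(u,v)
d=(g[...,2]<140)&(g[...,1]<90);y,x=np.nonzero(d[v-6:v+7,u-8:u+9]);print('dimple',x.mean()+u-8,y.mean()+v-6,len(x)) if len(x) else 0
print(onz(f,x.mean()+u-8,y.mean()+v-6,.014))
delta([.6455,.2243,-.008])
E
```

```text
{'t': 22.7, 'eef_pos': [0.6444, 0.2265, 0.1436], 'gripper_width': 0.5168}
[318. 232.] [24. 39.] [0.64527513 0.22509022] [[0.6557, 0.2064], [0.6241, 0.2246], [0.6347, 0.2435], [0.6666, 0.2258]]
[536. 245.] [ 86. 267.] [0.75514409 0.38749507] [[0.7095, 0.2743], [0.7147, 0.4975], [0.7965, 0.5068], [0.7999, 0.2713]]
[456.  67.] [51. 29.] [0.58134126 0.38958853] [[0.5588, 0.3815], [0.5648, 0.4028], [0.6039, 0.3981], [0.5979, 0.376]]
317 232
dimple 318.0 233.25 48
[0.64647319 0.22441368 0.014     ]
d [-0.001  -0.0021  0.1534]
tool x [-0.872  0.49  -0.   ] y [0.49  0.872 0.001] z [ 0.001  0.001 -1.   ]
```

move_arm(deltas=[{"tx": -0.001,"ty": -0.001,"tz": 0.04,"twist": 0},{"tx": -0.001,"ty": -0.001,"tz": 0.08,"twist": 0},{"tx": -0.001,"ty": -0.001,"tz": 0.11,"twist": 0},{"tx": -0.001,"ty": -0.001,"tz": 0.13,"twist": 0},{"tx": -0.001,"ty": -0.001,"tz": 0.14,"twist": 0},{"tx": -0.001,"ty": -0.001,"tz": 0.147,"twist": 0},{"tx": -0.001,"ty": -0.001,"tz": 0.15,"twist": 0},{"tx": -0.001,"ty": -0.001,"tz": 0.15,"twist": 0}])

```text
t: 23.55
eef_pos: [0.6466, 0.2238, -0.0043]
tcp_rot: [0.254, 0.967, 0.001, 0.001]
ft_force: [-0.6, -0.6, -0.0]
gripper_width: 0.511
gripper_force: 0.0
```

move_arm(deltas=[{"tx": 0,"ty": 0,"tz": 0,"twist": 0},{"tx": 0,"ty": 0,"tz": 0,"twist": 0},{"tx": 0,"ty": 0,"tz": 0,"twist": 0},{"tx": 0,"ty": 0,"tz": 0,"twist": 0},{"tx": 0,"ty": 0,"tz": 0,"twist": 0},{"tx": 0,"ty": 0,"tz": 0,"twist": 0}], claw=0.012, force=30)

```text
t: 24.15
eef_pos: [0.646, 0.2236, -0.0051]
tcp_rot: [0.255, 0.967, 0.0, 0.0]
ft_force: [-0.8, -0.9, 1.4]
gripper_width: 0.244
gripper_force: 30.0
```

move_arm(deltas=[{"tx": 0,"ty": 0,"tz": -0.02,"twist": 0},{"tx": 0,"ty": 0,"tz": -0.06,"twist": 0},{"tx": 0,"ty": 0,"tz": -0.1,"twist": 0},{"tx": 0,"ty": 0,"tz": -0.14,"twist": 0},{"tx": 0,"ty": 0,"tz": -0.17,"twist": 0},{"tx": 0.03,"ty": 0.03,"tz": -0.17,"twist": 0.1},{"tx": 0.06,"ty": 0.055,"tz": -0.17,"twist": 0.24},{"tx": 0.09,"ty": 0.08,"tz": -0.17,"twist": 0.38}])

```text
t: 24.95
eef_pos: [0.6062, 0.3383, 0.1644]
tcp_rot: [0.436, 0.9, 0.0, -0.0]
ft_force: [0.9, 0.5, -1.1]
gripper_width: 0.245
gripper_force: 30.0
```

```bash
python3 - <<'E'
from h import *
s=r.get_state();print({k:np.round(s[k],4).tolist() for k in('t','eef_pos','gripper_width','gripper_force','joint_pos')});delta([.58,.427,.165])
E
```

```text
{'t': 24.95, 'eef_pos': [0.6062, 0.3383, 0.1644], 'gripper_width': 0.2454, 'gripper_force': 29.9926, 'joint_pos': [-0.7799, 0.4436, 0.3221, 1.3957, -0.141, 1.3249, 0.2168]}
d [ 0.0858  0.0345 -0.0005]
tool x [-0.62   0.784  0.   ] y [ 0.784  0.62  -0.   ] z [-0.  0. -1.]
```

move_arm(deltas=[{"tx": 0.03,"ty": 0.01,"tz": 0,"twist": 0.14},{"tx": 0.055,"ty": 0.02,"tz": 0,"twist": 0.28},{"tx": 0.08,"ty": 0.03,"tz": 0,"twist": 0.42},{"tx": 0.085,"ty": 0.034,"tz": 0,"twist": 0.56},{"tx": 0.085,"ty": 0.034,"tz": 0,"twist": 0.67},{"tx": 0.085,"ty": 0.034,"tz": 0,"twist": 0.67},{"tx": 0.085,"ty": 0.034,"tz": 0,"twist": 0.67}])

```text
t: 25.65
eef_pos: [0.5801, 0.4244, 0.1641]
tcp_rot: [0.704, 0.71, -0.0, 0.0]
ft_force: [-0.4, 0.5, -0.3]
gripper_width: 0.246
gripper_force: 30.0
```

```bash
python3 - <<'E'
from h import *
s=r.get_state();print({k:np.round(s[k],4).tolist() for k in('t','eef_pos','gripper_width','gripper_force','joint_pos')});delta([.58,.427,.01])
E
```

```text
{'t': 25.65, 'eef_pos': [0.5801, 0.4244, 0.1641], 'gripper_width': 0.2456, 'gripper_force': 29.9997, 'joint_pos': [-0.9479, 0.5076, 0.409, 1.3238, -0.1989, 1.351, -0.5335]}
d [ 0.0027 -0.      0.1541]
tool x [-0.008  1.    -0.001] y [ 1.     0.008 -0.   ] z [-0.    -0.001 -1.   ]
```

move_arm(deltas=[{"tx": 0.003,"ty": 0,"tz": 0.04,"twist": 0},{"tx": 0.003,"ty": 0,"tz": 0.08,"twist": 0},{"tx": 0.003,"ty": 0,"tz": 0.12,"twist": 0},{"tx": 0.003,"ty": 0,"tz": 0.145,"twist": 0},{"tx": 0.003,"ty": 0,"tz": 0.157,"twist": 0},{"tx": 0.003,"ty": 0,"tz": 0.157,"twist": 0},{"tx": 0.003,"ty": 0,"tz": 0.157,"twist": 0}])

```text
t: 26.35
eef_pos: [0.5813, 0.4283, 0.0091]
tcp_rot: [0.705, 0.709, 0.001, 0.0]
ft_force: [-0.1, 0.4, -0.3]
gripper_width: 0.245
gripper_force: 30.0
```

move_arm(deltas=[{"tx": 0,"ty": 0,"tz": 0,"twist": 0},{"tx": 0,"ty": 0,"tz": 0,"twist": 0},{"tx": 0,"ty": 0,"tz": 0,"twist": 0},{"tx": 0,"ty": 0,"tz": -0.03,"twist": 0},{"tx": 0,"ty": 0,"tz": -0.07,"twist": 0},{"tx": 0,"ty": 0,"tz": -0.11,"twist": 0},{"tx": 0,"ty": 0,"tz": -0.15,"twist": 0},{"tx": 0,"ty": 0,"tz": -0.18,"twist": 0}], claw=0.045)

```text
t: 27.15
eef_pos: [0.581, 0.4284, 0.1916]
tcp_rot: [0.705, 0.709, 0.002, 0.0]
ft_force: [-0.1, 0.1, -0.2]
gripper_width: 0.519
gripper_force: 0.0
```

move_arm(deltas=[{"tx": -0.04,"ty": 0,"tz": -0.04,"twist": -0.14},{"tx": -0.07,"ty": 0,"tz": -0.08,"twist": -0.28},{"tx": -0.09,"ty": 0,"tz": -0.1,"twist": -0.42},{"tx": -0.09,"ty": 0,"tz": -0.1,"twist": -0.56},{"tx": -0.09,"ty": 0,"tz": -0.1,"twist": -0.7},{"tx": -0.09,"ty": 0,"tz": -0.1,"twist": -0.84},{"tx": -0.09,"ty": 0,"tz": -0.1,"twist": -0.84}])

```text
t: 27.85
eef_pos: [0.5807, 0.3378, 0.2883]
tcp_rot: [0.354, 0.935, 0.001, 0.0]
ft_force: [0.5, -0.3, -0.1]
gripper_width: 0.518
gripper_force: 0.0
```

```bash
python3 - <<'E'
from fit import *
s=r.get_state();print({k:np.round(s[k],4).tolist() for k in('t','eef_pos','gripper_width','gripper_force','joint_pos')});delta([0,0,0])
f=grab('wrist','w14');print('pot px',proj(f,[.579,.401,.02]))
g=cv2.cvtColor(f['px'],cv2.COLOR_RGB2HSV);m=((g[...,1]<60)&(g[...,2]>120)).astype(np.uint8);m[275:]=0
for c in cv2.findContours(m,0,1)[0]:
    if cv2.contourArea(c)>150:
        rc=cv2.minAreaRect(c);q=np.array([onz(f,*p,.02)[:2] for p in cv2.boxPoints(rc)]);print(np.round(rc[0]),np.round(rc[1]),q.mean(0),np.linalg.norm(q[1]-q[0]),np.linalg.norm(q[2]-q[1]))
a=grab('side','s14');lid=[(.0715,.02),(.0715,.016)];print('lid',fit([(a,blue(a,(185,190,260,240)))],lid,[.36,.27]))
E
```

```text
{'t': 27.85, 'eef_pos': [0.5807, 0.3378, 0.2883], 'gripper_width': 0.5175, 'gripper_force': 0.0, 'joint_pos': [-0.8005, 0.3514, 0.3232, 1.2706, -0.11, 1.5355, 0.3542]}
d [ 0.211  -0.6382  0.2875]
tool x [-0.749  0.663  0.   ] y [0.663 0.749 0.001] z [ 0.001  0.001 -1.   ]
pot px (np.float64(354.55870096506015), np.float64(173.31587745749758))
[620. 266.] [25. 64.] [0.91046468 0.58808979] 0.07715204366696257 0.03839749966657419
[346. 183.] [29. 17.] [0.58127239 0.38550638] 0.02188128201803966 0.03639580903066028
[373. 160.] [18. 30.] [0.58168473 0.42845836] 0.03640306771593685 0.022083967648259952
[496. 225.] [ 61. 223.] [0.75432237 0.48937348] 0.272123696881875 0.08206307416600377
[208. 159.] [17. 78.] [0.44359804 0.27425336] 0.10048503277270449 0.019697205625429995
[460.  31.] [14. 53.] [0.53746804 0.59407924] 0.0534589439994741 0.016343039464472395
lid (array([0.35520639, 0.26988442]), np.float64(0.16527682211205935))
```

move_arm(deltas=[{"tx": -0.03,"ty": -0.028,"tz": 0,"twist": -0.1},{"tx": -0.06,"ty": -0.055,"tz": 0,"twist": -0.2},{"tx": -0.092,"ty": -0.084,"tz": 0,"twist": -0.3},{"tx": -0.124,"ty": -0.113,"tz": 0,"twist": -0.4},{"tx": -0.156,"ty": -0.142,"tz": 0,"twist": -0.5},{"tx": -0.188,"ty": -0.172,"tz": 0,"twist": -0.597},{"tx": -0.22,"ty": -0.201,"tz": 0,"twist": -0.597},{"tx": -0.252,"ty": -0.23,"tz": 0,"twist": -0.597}])

```text
t: 28.75
eef_pos: [0.6169, -0.0031, 0.2879]
tcp_rot: [0.065, 0.998, 0.0, 0.0]
ft_force: [0.1, 0.1, -0.0]
gripper_width: 0.52
gripper_force: 0.0
```

```bash
python3 - <<'E'
from h import *
delta([.6,-.067,.2])
E
```

```text
d [ 0.0085 -0.0655  0.0878]
tool x [-0.991  0.13  -0.001] y [0.13  0.991 0.   ] z [ 0.001  0.    -1.   ]
```

move_arm(deltas=[{"tx": -0.01,"ty": -0.03,"tz": 0.03,"twist": 0},{"tx": -0.022,"ty": -0.065,"tz": 0.06,"twist": 0},{"tx": -0.022,"ty": -0.065,"tz": 0.088,"twist": 0},{"tx": -0.022,"ty": -0.065,"tz": 0.088,"twist": 0},{"tx": -0.022,"ty": -0.065,"tz": 0.088,"twist": 0},{"tx": -0.022,"ty": -0.065,"tz": 0.088,"twist": 0}])

```text
t: 29.35
eef_pos: [0.6316, -0.0672, 0.2016]
tcp_rot: [0.063, 0.998, 0.0, 0.002]
ft_force: [1.1, 0.4, 0.1]
gripper_width: 0.519
gripper_force: 0.0
```

```bash
python3 - <<'E'
from h import *
s=r.get_state();print({k:np.round(s[k],4).tolist() for k in('t','eef_pos','gripper_width')})
f=grab('wrist','w15');print(proj(f,[.6239,-.0702,.0917]))
px=f['px'].astype(int);m=(px.max(2)<50).astype(np.uint8);m[271:]=0;m[:,:270]=0;m[:,370:]=0
for c in cv2.findContours(m,0,1)[0]:
    if cv2.contourArea(c)>60:print(cv2.boundingRect(c),cv2.minEnclosingCircle(c),cv2.contourArea(c))
cv2.imwrite('pics/w15.png',cv2.resize(f['px'][120:280,220:420,::-1],(800,640))[:600])
delta([.6239,-.0702,.07])
E
```

```text
{'t': 29.35, 'eef_pos': [0.6316, -0.0672, 0.2016], 'gripper_width': 0.5187}
(np.float64(314.1120679515914), np.float64(226.25555574087448))
(309, 218, 23, 18) ((319.23846435546875, 225.36154174804688), 12.053945541381836) 124.5
d [ 0.0078 -0.0039  0.1317]
tool x [-0.992  0.126 -0.003] y [0.126 0.992 0.001] z [ 0.003  0.    -1.   ]
```

```bash
python3 - <<'E'
from h import *
s=r.get_state();print(s['eef_pos'])
f=grab('wrist','w16');print(r.get_state()['eef_pos'],'ball',proj(f,[.6239,-.0702,.0917]),'dial',proj(f,[.654,-.074,.069]))
px=f['px'][190:275,280:360].max(2)
for row in range(14,60,3):print(row+190,''.join('#' if v<50 else '+' if v<90 else '.' for v in px[row]))
E
```

```text
[ 0.63169887 -0.06734705  0.20168645]
[ 0.63157258 -0.06749162  0.20155983] ball (np.float64(314.2518246465548), np.float64(226.1023206917146)) dial (np.float64(314.6917582555858), np.float64(252.78591832471824))
204 ................................................+.....++...............++.......
207 .................................................++++++................+........
210 ................................................++....................++........
213 ................................................++....................++........
216 ................................................++....................++........
219 ...........................++############+++++++++....................++........
222 .........................+++++++###########.........++................++........
225 .....................+++++++++++++++############+......+..............++........
228 .................+++.....++++++++++++#######....+###+....+............+.........
231 ..........................+++++++++++######..........+##+.+...........+.........
234 .............................+++++######................+##+.........++.........
237 ..........................................................+##........++.........
240 ............................................................+........++.........
243 ..............................................................++.....++.........
246 ......................................###......................+.....++.........
249 ....................................###.........................+....++.........
```

move_arm(deltas=[{"tx": 0.008,"ty": -0.0035,"tz": 0.03,"twist": 0},{"tx": 0.008,"ty": -0.0035,"tz": 0.07,"twist": 0},{"tx": 0.008,"ty": -0.0035,"tz": 0.1,"twist": 0},{"tx": 0.008,"ty": -0.0035,"tz": 0.12,"twist": 0},{"tx": 0.008,"ty": -0.0035,"tz": 0.131,"twist": 0},{"tx": 0.008,"ty": -0.0035,"tz": 0.131,"twist": 0},{"tx": 0.008,"ty": -0.0035,"tz": 0.131,"twist": 0}])

```text
t: 30.15
eef_pos: [0.6231, -0.071, 0.0699]
tcp_rot: [0.064, 0.998, 0.0, 0.001]
ft_force: [-0.6, -0.1, 1.2]
gripper_width: 0.519
gripper_force: 0.0
```

move_arm(deltas=[{"tx": 0,"ty": 0,"tz": 0,"twist": 0},{"tx": 0,"ty": 0,"tz": 0,"twist": 0},{"tx": 0,"ty": 0,"tz": 0,"twist": 0},{"tx": 0,"ty": 0,"tz": 0,"twist": 0},{"tx": 0,"ty": 0,"tz": 0,"twist": 0},{"tx": 0,"ty": 0,"tz": 0,"twist": 0}], claw=0.01, force=25)

```text
t: 30.75
eef_pos: [0.6223, -0.0702, 0.0688]
tcp_rot: [0.064, 0.998, 0.001, 0.0]
ft_force: [-0.4, 2.6, 1.4]
gripper_width: 0.172
gripper_force: 25.0
```

move_arm(deltas=[{"tx": 0.0045,"ty": 0,"tz": -0.0015,"twist": 0},{"tx": 0.0095,"ty": 0,"tz": -0.0025,"twist": 0},{"tx": 0.0192,"ty": 0,"tz": -0.0036,"twist": 0},{"tx": 0.029,"ty": 0,"tz": -0.0033,"twist": 0},{"tx": 0.0386,"ty": 0,"tz": -0.0015,"twist": 0},{"tx": 0.0479,"ty": 0,"tz": 0.0018,"twist": 0},{"tx": 0.0565,"ty": 0,"tz": 0.0064,"twist": 0},{"tx": 0.0644,"ty": 0,"tz": 0.0122,"twist": 0}])

```text
t: 31.55
eef_pos: [0.556, -0.0613, 0.0556]
tcp_rot: [0.064, 0.998, 0.001, -0.001]
ft_force: [1.5, 4.4, -2.5]
gripper_width: 0.174
gripper_force: 25.0
```

move_arm(deltas=[{"tx": 0.0035,"ty": 0,"tz": 0.0034,"twist": 0},{"tx": 0.0069,"ty": 0,"tz": 0.0069,"twist": 0},{"tx": 0.01,"ty": 0,"tz": 0.0108,"twist": 0},{"tx": 0.0127,"ty": 0,"tz": 0.0148,"twist": 0},{"tx": 0.0159,"ty": 0,"tz": 0.0205,"twist": 0},{"tx": 0.0173,"ty": 0,"tz": 0.0235,"twist": 0},{"tx": 0.0173,"ty": 0,"tz": 0.0235,"twist": 0},{"tx": 0.0173,"ty": 0,"tz": 0.0235,"twist": 0}])

```text
t: 32.35
eef_pos: [0.5395, -0.059, 0.033]
tcp_rot: [0.063, 0.998, 0.001, -0.001]
ft_force: [-2.1, 6.1, 8.1]
gripper_width: 0.174
gripper_force: 25.0
```

```bash
python3 - <<'E'
from h import *
s=r.get_state();print({k:np.round(s[k],4).tolist() for k in('t','eef_pos','gripper_width','ft_force')})
E
```

```text
{'t': 32.35, 'eef_pos': [0.5395, -0.059, 0.033], 'gripper_width': 0.1737, 'ft_force': [-2.055, 6.0765, 8.1201]}
```

move_arm(deltas=[{"tx": 0,"ty": 0,"tz": 0,"twist": 0},{"tx": 0,"ty": 0,"tz": 0,"twist": 0},{"tx": 0,"ty": 0,"tz": 0,"twist": 0},{"tx": 0,"ty": 0,"tz": 0,"twist": 0},{"tx": 0,"ty": 0,"tz": -0.03,"twist": 0},{"tx": 0,"ty": 0,"tz": -0.07,"twist": 0},{"tx": 0,"ty": 0,"tz": -0.12,"twist": 0},{"tx": 0,"ty": 0,"tz": -0.17,"twist": 0}], claw=0.055)

```text
t: 33.15
eef_pos: [0.54, -0.0615, 0.2039]
tcp_rot: [0.064, 0.998, -0.0, -0.001]
ft_force: [1.5, -0.3, 0.5]
gripper_width: 0.628
gripper_force: 0.0
```

move_arm(deltas=[{"tx": 0,"ty": 0,"tz": -0.03,"twist": 0},{"tx": 0,"ty": 0,"tz": -0.06,"twist": 0},{"tx": 0,"ty": 0,"tz": -0.06,"twist": 0},{"tx": 0,"ty": 0,"tz": -0.06,"twist": 0}])

```text
t: 33.55
eef_pos: [0.5409, -0.0612, 0.2628]
tcp_rot: [0.064, 0.998, -0.0, 0.0]
ft_force: [1.1, -0.6, -0.2]
gripper_width: 0.633
gripper_force: 0.0
```

```bash
python3 - <<'E'
from fit import *
s=r.get_state();print({k:np.round(s[k],4).tolist() for k in('t','eef_pos','gripper_width','joint_pos')})
f=grab('wrist','w17');print('ball t0 expect',proj(f,[.5429,-.06,.056]))
px=f['px'].astype(int);m=(px.max(2)<50).astype(np.uint8);m[271:]=0;m[:,:290]=0;m[:,350:]=0
for c in cv2.findContours(m,0,1)[0]:
    if cv2.contourArea(c)>40:print(cv2.boundingRect(c),cv2.minEnclosingCircle(c))
a=grab('side','s17');lid=[(.0715,.02),(.0715,.016)];print('lid',fit([(a,blue(a,(185,190,260,240)))],lid,[.36,.27]))
c=cv2.resize(a['px'][185:315,180:420,::-1],(800,433),interpolation=cv2.INTER_CUBIC);cv2.imwrite('pics/c17.png',c)
delta([.355,.27,.3])
E
```

```text
{'t': 33.55, 'eef_pos': [0.5409, -0.0612, 0.2628], 'gripper_width': 0.6326, 'joint_pos': [-0.3673, 0.0687, 0.4572, 1.6453, -0.0304, 1.4341, 1.5353]}
ball t0 expect (np.float64(320.1050067076378), np.float64(216.8266341020632))
(314, 211, 14, 13) ((320.6612854003906, 217.0806427001953), 6.97877836227417)
lid (array([0.35580035, 0.26984051]), np.float64(0.16316191845806652))
d [ 0.2259  0.3045 -0.0384]
tool x [-0.992  0.128  0.003] y [ 0.128  0.992 -0.001] z [-0.003 -0.    -1.   ]
```

move_arm(deltas=[{"tx": 0.015,"ty": 0.03,"tz": 0,"twist": -0.04},{"tx": 0.04,"ty": 0.07,"tz": 0,"twist": -0.08},{"tx": 0.063,"ty": 0.11,"tz": 0,"twist": -0.125},{"tx": 0.086,"ty": 0.15,"tz": 0,"twist": -0.125},{"tx": 0.109,"ty": 0.19,"tz": 0,"twist": -0.125},{"tx": 0.132,"ty": 0.23,"tz": 0,"twist": -0.125},{"tx": 0.155,"ty": 0.27,"tz": 0,"twist": -0.125},{"tx": 0.177,"ty": 0.311,"tz": 0,"twist": -0.125}])

```text
t: 34.45
eef_pos: [0.4034, 0.2712, 0.2612]
tcp_rot: [0.002, 1.0, -0.001, -0.001]
ft_force: [1.6, 0.3, 0.1]
gripper_width: 0.633
gripper_force: 0.0
```

move_arm(deltas=[{"tx": 0,"ty": 0,"tz": 0,"twist": 0},{"tx": 0,"ty": 0,"tz": 0,"twist": 0},{"tx": 0,"ty": 0,"tz": 0,"twist": 0},{"tx": 0,"ty": 0,"tz": 0,"twist": 0},{"tx": 0,"ty": 0,"tz": 0,"twist": 0},{"tx": 0,"ty": 0,"tz": 0,"twist": 0}])

```text
t: 35.05
eef_pos: [0.4055, 0.2696, 0.2628]
tcp_rot: [0.002, 1.0, 0.0, 0.0]
ft_force: [-0.6, -0.0, 0.8]
gripper_width: 0.632
gripper_force: 0.0
```

```bash
python3 - <<'E'
from fit import *
s=r.get_state();print({k:np.round(s[k],4).tolist() for k in('t','eef_pos','joint_pos')})
f=grab('wrist','w18');lid=[(.0715,.02),(.0715,.016)]
h=blue(f,(150,60,500,272));print(h.min(0),h.max(0),proj(f,[.355,.27,.02]))
h=h[h[:,1]<268];print(fit([(f,h)],lid,[.355,.27]))
u,v=map(int,proj(f,[.355,.27,.046]))
px=f['px'].max(2);m=(px<60).astype(np.uint8);M=np.zeros_like(m);M[v-40:v+40,u-40:u+40]=m[v-40:v+40,u-40:u+40]
c=max(cv2.findContours(M,0,1)[0],key=cv2.contourArea);k=cv2.convexHull(c)[:,0].astype(float);print('knob',cv2.boundingRect(c),fit([(f,k)],[(.014,.046),(.014,.020)],[.355,.27]))
delta([.355,.27,.1])
E
```

```text
{'t': 35.05, 'eef_pos': [0.4055, 0.2696, 0.2628], 'joint_pos': [-0.7155, -0.0502, 0.0715, 1.7572, 0.0036, 1.4342, 0.9218]}
[280. 107.] [379. 227.] (np.float64(318.8811822972512), np.float64(168.3136964638403))
(array([0.35690065, 0.27118893]), np.float64(5.335073719215001))
knob (309, 157, 25, 27) (array([0.35606163, 0.27183054]), np.float64(0.23320310493586358))
d [ 0.0504 -0.      0.1629]
tool x [-1.     0.004 -0.   ] y [0.004 1.    0.   ] z [ 0.  0. -1.]
```

```bash
cat >> fit.py <<'E'
def blue2(f,box):
    p=f['px'].astype(int);m=((p[...,2]>p[...,0]+30)&(p[...,2]>p[...,1]+15)).astype(np.uint8)
    M=np.zeros_like(m);u0,v0,u1,v1=box;M[v0:v1,u0:u1]=m[v0:v1,u0:u1]
    M=cv2.morphologyEx(M,cv2.MORPH_OPEN,np.ones((3,3),np.uint8))
    return cv2.convexHull(max(cv2.findContours(M,0,1)[0],key=cv2.contourArea))[:,0].astype(float)
E
python3 - <<'E'
from fit import *
f=load('w18');lid=[(.0715,.02),(.0715,.016)]
h=blue2(f,(150,60,500,272));print(h.min(0),h.max(0),fit([(f,h)],lid,[.355,.27]))
w=load('w14');pot=[(.07,.064),(.07,0.)];h=blue2(w,(200,60,520,272));print(h.min(0),h.max(0),fit([(w,h)],pot,[.579,.401]))
w=load('w12');h=blue2(w,(360,120,560,272));print(h.min(0),h.max(0),fit([(w,h)],pot,[.579,.401]))
w=load('w1');h=blue2(w,(360,120,560,272));print(h.min(0),h.max(0),fit([(w,h)],pot,[.579,.401]))
E
```

```text
[261. 106.] [379. 227.] (array([0.35676249, 0.2715396 ]), np.float64(0.1956550578328493))
[298. 110.] [420. 235.] (array([0.57890961, 0.40135983]), np.float64(0.11588945021499548))
[383. 157.] [508. 269.] (array([0.57989831, 0.40195703]), np.float64(0.6343730587042314))
[378. 151.] [502. 266.] (array([0.57992003, 0.40206787]), np.float64(0.5699206268785824))
```

move_arm(deltas=[{"tx": 0.03,"ty": 0.002,"tz": 0.03,"twist": 0},{"tx": 0.049,"ty": 0.002,"tz": 0.07,"twist": 0},{"tx": 0.049,"ty": 0.002,"tz": 0.115,"twist": 0},{"tx": 0.049,"ty": 0.002,"tz": 0.16,"twist": 0},{"tx": 0.049,"ty": 0.002,"tz": 0.2,"twist": 0},{"tx": 0.049,"ty": 0.002,"tz": 0.23,"twist": 0},{"tx": 0.049,"ty": 0.002,"tz": 0.25,"twist": 0},{"tx": 0.049,"ty": 0.002,"tz": 0.25,"twist": 0}])

```text
t: 35.9
eef_pos: [0.3541, 0.2706, 0.0102]
tcp_rot: [0.002, 1.0, -0.002, -0.002]
ft_force: [-0.5, -0.1, 0.3]
gripper_width: 0.63
gripper_force: 0.0
```

move_arm(deltas=[{"tx": 0,"ty": 0,"tz": 0,"twist": 0},{"tx": 0,"ty": 0,"tz": 0,"twist": 0},{"tx": 0,"ty": 0,"tz": 0,"twist": 0},{"tx": 0,"ty": 0,"tz": 0,"twist": 0}])

```text
t: 36.3
eef_pos: [0.3568, 0.2731, 0.0138]
tcp_rot: [0.001, 1.0, 0.001, 0.001]
ft_force: [0.1, -0.2, -0.0]
gripper_width: 0.631
gripper_force: 0.0
```

```bash
python3 - <<'E'
from h import *
s=r.get_state();print({k:np.round(s[k],4).tolist() for k in('t','eef_pos','joint_pos','ft_force')});delta([.3564,.2716,.011])
E
```

```text
{'t': 36.3, 'eef_pos': [0.3568, 0.2731, 0.0138], 'joint_pos': [-0.7431, 0.0942, 0.0319, 2.1434, -0.0039, 0.9018, 0.859], 'ft_force': [0.1253, -0.1631, -0.049]}
d [ 0.0004 -0.0015  0.0028]
tool x [-1.     0.003 -0.002] y [0.003 1.    0.001] z [ 0.002  0.001 -1.   ]
```

Good; grip the knob and lift.

move_arm(deltas=[{"tx": 0,"ty": -0.001,"tz": 0.001,"twist": 0},{"tx": 0,"ty": -0.001,"tz": 0.001,"twist": 0},{"tx": 0,"ty": -0.001,"tz": 0.001,"twist": 0},{"tx": 0,"ty": -0.001,"tz": 0.001,"twist": 0},{"tx": 0,"ty": -0.001,"tz": 0.001,"twist": 0},{"tx": 0,"ty": -0.001,"tz": 0.001,"twist": 0},{"tx": 0,"ty": -0.001,"tz": 0.001,"twist": 0}], claw=0.015, force=40)

```text
t: 37.0
eef_pos: [0.356, 0.2715, 0.0117]
tcp_rot: [0.001, 1.0, 0.0, -0.0]
ft_force: [-0.8, -0.1, -0.2]
gripper_width: 0.311
gripper_force: 40.0
```

```bash
python3 - <<'E'
from h import *
s=r.get_state();print({k:np.round(s[k],4).tolist() for k in('t','eef_pos','gripper_width','gripper_force','ft_force','tcp_rot')})
E
```

```text
{'t': 37.0, 'eef_pos': [0.356, 0.2715, 0.0117], 'gripper_width': 0.3115, 'gripper_force': 40.0, 'ft_force': [-0.7641, -0.0948, -0.1746], 'tcp_rot': [0.0014, 1.0, 0.0, -0.0]}
```

move_arm(deltas=[{"tx": 0,"ty": 0,"tz": -0.02,"twist": 0},{"tx": 0,"ty": 0,"tz": -0.05,"twist": 0},{"tx": 0,"ty": 0,"tz": -0.08,"twist": 0},{"tx": 0,"ty": 0,"tz": -0.11,"twist": 0},{"tx": 0,"ty": 0,"tz": -0.14,"twist": 0},{"tx": 0,"ty": 0,"tz": -0.16,"twist": 0},{"tx": 0,"ty": 0,"tz": -0.16,"twist": 0},{"tx": 0,"ty": 0,"tz": -0.16,"twist": 0}])

```text
t: 37.8
eef_pos: [0.3557, 0.2711, 0.1708]
tcp_rot: [0.001, 1.0, -0.0, -0.0]
ft_force: [0.0, -0.0, -2.9]
gripper_width: 0.31
gripper_force: 40.0
```

move_arm(deltas=[{"tx": -0.02,"ty": 0.012,"tz": 0,"twist": 0},{"tx": -0.055,"ty": 0.032,"tz": 0,"twist": 0},{"tx": -0.095,"ty": 0.056,"tz": 0,"twist": 0},{"tx": -0.135,"ty": 0.08,"tz": 0,"twist": 0},{"tx": -0.175,"ty": 0.103,"tz": 0,"twist": 0},{"tx": -0.21,"ty": 0.124,"tz": 0,"twist": 0},{"tx": -0.2225,"ty": 0.1305,"tz": 0,"twist": 0},{"tx": -0.2225,"ty": 0.1305,"tz": 0,"twist": 0}])

```text
t: 38.6
eef_pos: [0.5792, 0.4009, 0.1671]
tcp_rot: [0.002, 1.0, -0.002, -0.002]
ft_force: [-0.2, -0.3, -2.6]
gripper_width: 0.314
gripper_force: 40.0
```

move_arm(deltas=[{"tx": 0,"ty": 0,"tz": 0.03,"twist": 0},{"tx": 0,"ty": 0,"tz": 0.06,"twist": 0},{"tx": 0,"ty": 0,"tz": 0.07,"twist": 0},{"tx": 0,"ty": 0,"tz": 0.07,"twist": 0},{"tx": 0,"ty": 0,"tz": 0.07,"twist": 0},{"tx": 0,"ty": 0,"tz": 0.07,"twist": 0}])

```text
t: 39.2
eef_pos: [0.5798, 0.402, 0.1039]
tcp_rot: [0.001, 1.0, 0.001, 0.001]
ft_force: [0.4, -0.3, -1.9]
gripper_width: 0.309
gripper_force: 40.0
```

```bash
python3 - <<'E'
from fit import *
s=r.get_state();print({k:np.round(s[k],4).tolist() for k in('t','eef_pos','gripper_width','gripper_force','ft_force','tcp_rot')});delta([.5785,.4014,.1])
z=s['eef_pos'][2]-.0117
a=grab('side','s19')
p=a['px'].astype(int);m=((p[...,2]>p[...,0]+30)&(p[...,2]>p[...,1]+15)).astype(np.uint8)[100:220,240:360]
v,u=np.nonzero(m);print(u.min()+240,u.max()+240,v.min()+100,v.max()+100)
def ext(c,R_,zz):
    q=np.array([proj(a,[c[0]+R_*np.cos(t),c[1]+R_*np.sin(t),zz]) for t in th]);return q.min(0).round(1),q.max(0).round(1)
print('disc',ext([.579,.4014],.0715,z+.02),ext([.579,.4014],.0715,z+.016),'rim',ext([.579,.4014],.07,.064),'base',ext([.579,.4014],.07,0))
for row in range(v.min()+100,v.max()+101,3):
    x=np.nonzero(m[row-100])[0];print(row,x.min()+240,x.max()+240,end='; ')
E
```

```text
{'t': 39.2, 'eef_pos': [0.5798, 0.402, 0.1039], 'gripper_width': 0.309, 'gripper_force': 39.9994, 'ft_force': [0.4395, -0.3403, -1.9402], 'tcp_rot': [0.0014, 1.0, 0.001, 0.0013]}
d [ 0.0013 -0.0006  0.0039]
tool x [-1.     0.003 -0.003] y [0.003 1.    0.002] z [ 0.003  0.002 -1.   ]
273 327 140 199
disc (array([274.4, 137.9]), array([328.1, 161.3])) (array([274.5, 139.3]), array([328.1, 162.7])) rim (array([275.6, 154.1]), array([327. , 177.8])) base (array([276.4, 174.3]), array([326.4, 199. ]))
140 291 312; 143 281 321; 146 273 325; 149 273 327; 152 275 327; 155 277 326; 158 280 322; 161 280 323; 164 277 326; 167 276 327; 170 276 326; 173 277 326; 176 277 326; 179 277 326; 182 277 325; 185 278 325; 188 278 325; 191 279 324; 194 282 320; 197 288 314;
```

move_arm(deltas=[{"tx": 0.001,"ty": -0.0005,"tz": 0.01,"twist": 0},{"tx": 0.001,"ty": -0.0005,"tz": 0.02,"twist": 0},{"tx": 0.001,"ty": -0.0005,"tz": 0.026,"twist": 0},{"tx": 0.001,"ty": -0.0005,"tz": 0.03,"twist": 0},{"tx": 0.001,"ty": -0.0005,"tz": 0.032,"twist": 0},{"tx": 0.001,"ty": -0.0005,"tz": 0.032,"twist": 0},{"tx": 0.001,"ty": -0.0005,"tz": 0.032,"twist": 0}])

```text
t: 39.95
eef_pos: [0.5779, 0.4009, 0.0697]
tcp_rot: [0.001, 1.0, 0.0, -0.0]
ft_force: [0.4, 0.4, -2.9]
gripper_width: 0.315
gripper_force: 40.0
```

```bash
python3 - <<'E'
from h import *
s=r.get_state();print({k:np.round(s[k],4).tolist() for k in('t','eef_pos','gripper_width','ft_force','wrist_torque','tcp_rot')})
E
```

```text
{'t': 39.95, 'eef_pos': [0.5779, 0.4009, 0.0697], 'gripper_width': 0.3146, 'ft_force': [0.3783, 0.44, -2.9295], 'wrist_torque': [0.121, 0.0083, -0.0839], 'tcp_rot': [0.0014, 1.0, 0.0, -0.0]}
```

move_arm(deltas=[{"tx": 0,"ty": 0,"tz": 0.002,"twist": 0},{"tx": 0,"ty": 0,"tz": 0.004,"twist": 0},{"tx": 0,"ty": 0,"tz": 0.006,"twist": 0},{"tx": 0,"ty": 0,"tz": 0.008,"twist": 0},{"tx": 0,"ty": 0,"tz": 0.01,"twist": 0},{"tx": 0,"ty": 0,"tz": 0.011,"twist": 0},{"tx": 0,"ty": 0,"tz": 0.011,"twist": 0}], force=55)

```text
t: 40.65
eef_pos: [0.5781, 0.4013, 0.0599]
tcp_rot: [0.001, 1.0, 0.0, 0.0]
ft_force: [-1.7, -0.3, 5.7]
gripper_width: 0.308
gripper_force: 55.0
```

```bash
python3 - <<'E'
from h import *
s=r.get_state();print({k:np.round(s[k],4).tolist() for k in('t','eef_pos','gripper_width','ft_force','wrist_torque')})
E
```

```text
{'t': 40.65, 'eef_pos': [0.5781, 0.4013, 0.0599], 'gripper_width': 0.3084, 'ft_force': [-1.6726, -0.3486, 5.7145], 'wrist_torque': [-0.0221, 0.2606, -0.0907]}
```

move_arm(deltas=[{"tx": 0,"ty": 0,"tz": 0.001,"twist": 0},{"tx": 0,"ty": 0,"tz": 0.002,"twist": 0},{"tx": 0,"ty": 0,"tz": 0.003,"twist": 0},{"tx": 0,"ty": 0,"tz": 0.003,"twist": 0}])

```text
t: 41.05
eef_pos: [0.5781, 0.4014, 0.0598]
tcp_rot: [0.001, 1.0, 0.001, 0.0]
ft_force: [-6.3, -3.4, 17.4]
gripper_width: 0.301
gripper_force: 55.0
```

```bash
python3 - <<'E'
from h import *
s=r.get_state();print({k:np.round(s[k],4).tolist() for k in('t','eef_pos','gripper_width','ft_force','wrist_torque')})
E
```

```text
{'t': 41.05, 'eef_pos': [0.5781, 0.4014, 0.0598], 'gripper_width': 0.3009, 'ft_force': [-6.2833, -3.365, 17.4338], 'wrist_torque': [-0.8062, 1.3094, -0.0649]}
```

move_arm(deltas=[{"tx": 0,"ty": 0,"tz": -0.003,"twist": 0},{"tx": 0,"ty": 0,"tz": -0.003,"twist": 0},{"tx": 0,"ty": 0,"tz": -0.003,"twist": 0},{"tx": 0,"ty": 0,"tz": -0.003,"twist": 0},{"tx": 0,"ty": 0,"tz": -0.003,"twist": 0},{"tx": 0,"ty": 0,"tz": -0.04,"twist": 0},{"tx": 0,"ty": 0,"tz": -0.09,"twist": 0},{"tx": 0,"ty": 0,"tz": -0.14,"twist": 0}], claw=0.06)

```text
t: 41.85
eef_pos: [0.5773, 0.4004, 0.1962]
tcp_rot: [0.001, 1.0, -0.001, -0.001]
ft_force: [0.4, -0.0, 0.1]
gripper_width: 0.69
gripper_force: 0.0
```

move_arm(deltas=[{"tx": 0,"ty": -0.04,"tz": -0.03,"twist": 0},{"tx": 0,"ty": -0.08,"tz": -0.06,"twist": 0},{"tx": 0,"ty": -0.12,"tz": -0.09,"twist": 0},{"tx": 0,"ty": -0.16,"tz": -0.1,"twist": 0},{"tx": 0,"ty": -0.2,"tz": -0.1,"twist": 0},{"tx": 0,"ty": -0.22,"tz": -0.1,"twist": 0},{"tx": 0,"ty": -0.22,"tz": -0.1,"twist": 0},{"tx": 0,"ty": -0.22,"tz": -0.1,"twist": 0}])

```text
t: 42.65
eef_pos: [0.5772, 0.1813, 0.2957]
tcp_rot: [0.002, 1.0, 0.0, -0.0]
ft_force: [0.6, -1.0, 0.1]
gripper_width: 0.689
gripper_force: 0.0
```

```bash
python3 - <<'E'
from fit import *
s=r.get_state();print({k:np.round(s[k],4).tolist() for k in('t','eef_pos','gripper_width','ft_force')})
a=grab('side','s20');f=grab('wrist','w20')
p=a['px'].astype(int);m=((p[...,2]>p[...,0]+30)&(p[...,2]>p[...,1]+15)).astype(np.uint8)[100:220,240:360];v,u=np.nonzero(m);print('blue rows',v.min()+100,v.max()+100,u.min()+240,u.max()+240)
for z in(.064,.068,.076):print(z,np.min([proj(a,[.579+.0715*np.cos(t),.4014+.0715*np.sin(t),z]) for t in th],0).round(1))
h=blue2(f,(300,60,639,272));print(h.min(0),h.max(0))
for z in(.064,.072):print(z,fit([(f,h)],[(.0715,z+.004),(.0715,z),(.07,.0)],[.579,.401]))
o=np.zeros((600,800,3),np.uint8)
o[:300]=cv2.resize(f['px'][35:275,:,::-1],(800,300));o[300:,:400]=cv2.resize(a['px'][140:215,255:355,::-1],(400,300),interpolation=cv2.INTER_CUBIC);o[300:,400:]=cv2.resize(a['px'][250:325,290:390,::-1][:, :],(400,300),interpolation=cv2.INTER_CUBIC)
cv2.imwrite('pics/final.png',o)
E
```

```text
{'t': 42.65, 'eef_pos': [0.5772, 0.1813, 0.2957], 'gripper_width': 0.6892, 'ft_force': [0.5826, -0.9712, 0.0763]}
blue rows 145 198 273 327
0.064 [275.1 153.9]
0.068 [275.  152.6]
0.076 [274.9 150. ]
[428. 152.] [564. 269.]
0.064 (array([0.57960113, 0.4019138 ]), np.float64(0.4180893541560262))
0.072 (array([0.57982572, 0.40061814]), np.float64(1.5591192799231048))
```

View pics/final.png

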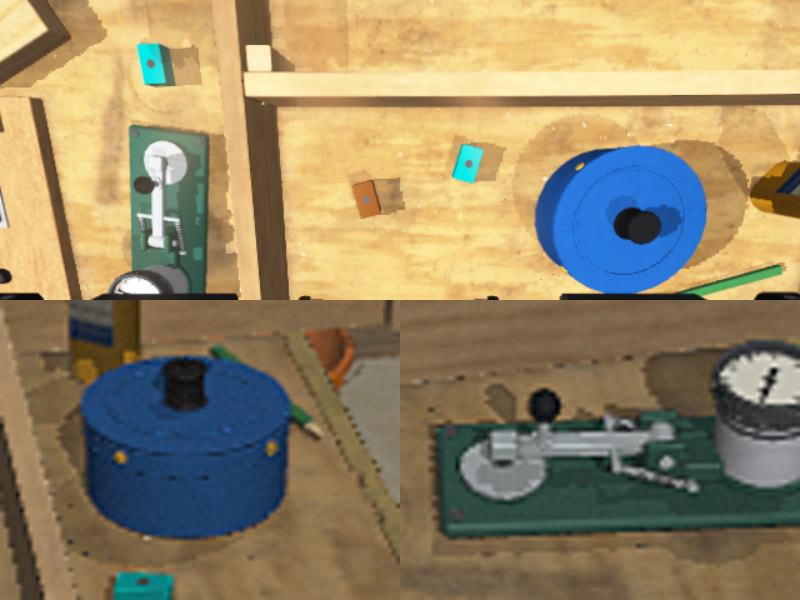

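The lid is level and tight on the pot. The finger rests on the bare anvil, no steel blocks are left in the bay, and the look-alikes have not moved. Handing in.

```bash
python3 -c "
from h import *
print(job.finish_job())"
```

```text
the job is handed in; nothing more can be done
None
```

I did all the steps and handed the job in: the bezel is zeroed, the finger is down on the bare anvil, and the master and the one loose steel block I found are in the pot with its lid pressed home. No result came back from the hand-in.

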